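# Stack the cover panels squarely under the ioniser

### The job

Turn the ioniser's dial fully clockwise to its stop so the air runs at full while you work, then stack all the white cover panels, in any order and either face up, flat and squarely on the raised pad of the stacking base so that every edge of the pile is flush with the pad. Then set the steel weight lengthwise, square and centred on top of the pile, and finally turn the dial fully anticlockwise to its off stop. Leave the other things on the bench alone.

Things in the scene. Friction and masses are not known exactly. Their poses are not given: they have to be found in the camera images.
- panel1: white H-shaped cover panel, 120 x 104 x 12 mm, 0.13 kg, flat on the bench; a notch 60 mm long, 23 mm deep in the middle of each 120 mm side leaves a waist 58 mm wide (across y) to grip. Origin at its middle, 6 mm above the underside; x along its 120 mm side (roughly world x at the start), y along 104 mm, z out of a broad face. Faces are flat and alike; either may be up. All alike; 3 to 5 present.
- panel2: white H-shaped cover panel, 120 x 104 x 12 mm, 0.13 kg, flat on the bench; a notch 60 mm long, 23 mm deep in the middle of each 120 mm side leaves a waist 58 mm wide (across y) to grip. Origin at its middle, 6 mm above the underside; x along its 120 mm side (roughly world x at the start), y along 104 mm, z out of a broad face. Faces are flat and alike; either may be up. All alike; 3 to 5 present.
- panel3: white H-shaped cover panel, 120 x 104 x 12 mm, 0.13 kg, flat on the bench; a notch 60 mm long, 23 mm deep in the middle of each 120 mm side leaves a waist 58 mm wide (across y) to grip. Origin at its middle, 6 mm above the underside; x along its 120 mm side (roughly world x at the start), y along 104 mm, z out of a broad face. Faces are flat and alike; either may be up. All alike; 3 to 5 present.
- panel4: white H-shaped cover panel, 120 x 104 x 12 mm, 0.13 kg, flat on the bench; a notch 60 mm long, 23 mm deep in the middle of each 120 mm side leaves a waist 58 mm wide (across y) to grip. Origin at its middle, 6 mm above the underside; x along its 120 mm side (roughly world x at the start), y along 104 mm, z out of a broad face. Faces are flat and alike; either may be up. All alike; 3 to 5 present.
- panel5: white H-shaped cover panel, 120 x 104 x 12 mm, 0.13 kg, flat on the bench; a notch 60 mm long, 23 mm deep in the middle of each 120 mm side leaves a waist 58 mm wide (across y) to grip. Origin at its middle, 6 mm above the underside; x along its 120 mm side (roughly world x at the start), y along 104 mm, z out of a broad face. Faces are flat and alike; either may be up. All alike; 3 to 5 present.
- weight: steel pile weight, about 0.55 kg: a flat slab 110 x 90 x 12 mm with an upright dark bar handle on its middle, 75 mm long (along x) x 16 mm wide (y), its top 45 mm above the underside. Origin at the centre of the underside, x along the slab's and handle's length, z up. It starts on the bench, long side roughly along world x.
- base: stacking base fixed to the bench: aluminium foot plate 160 x 104 x 5 mm (a 20 mm ear showing at each end) carrying a black raised rectangular pad 120 x 104 mm, the panels' outline, whose flat top is 25 mm above the bench. Origin at the centre of its underside; x along the pad's 120 mm side, y along its 104 mm side, z up. Its place and yaw vary; it and the ioniser may change places.
- base_pad (a point): centre of the raised pad's top face, 25 mm above the bench; axes as base. Panels must lie centred over it.
- ioniser: bench ioniser (static eliminator) fixed to the bench: blue box 150 x 150 x 70 mm with a round fan grille on each side and the dial in the middle of its top. Origin at the centre of its underside. At yaw 0 its front faces world -x (the robot).
- dial_grip (a point): point on the dial's vertical axis at gripping height, 107 mm above the bench, 7 mm below the top of the dial's bar. The black bar grip is 57 mm long, 14 mm wide, and runs from 82 to 114 mm above the bench, standing on a disc of 60 mm diameter whose top is 84 mm above the bench. The point turns with the bar: its x axis runs along the bar and a white line on the bar's top marks the -x end.
- dial (a joint): dial angle in rad: 0 = off, the anticlockwise stop (white line pointing to the ioniser's front, its -x); grows clockwise seen from above; 2.2 = full, the clockwise stop. Light friction (0.08 N m), stays where it is left; white ticks on the box mark its arc.
- tape: bystander: roll of tape, 90 mm across, 24 mm high; leave it where it is. Origin at the centre of its underside.
- driver: bystander: orange-handled screwdriver, 200 mm long; leave it where it is. Origin at the centre of its underside.
- brush: bystander: wooden brush, 200 mm long; leave it where it is. Origin at the centre of its underside.
- drivebox: bystander: flat metal drive box 140 x 100 x 25 mm; leave it where it is. Origin at the centre of its underside.
- mug: bystander: white mug, 76 mm across, 85 mm high; leave it where it is. Origin at the centre of its underside.
- spanner: bystander: steel spanner, 180 mm long; leave it where it is. Origin at the centre of its underside.
There are look-alikes about, which are no part of the job. Leave any pink look-alike of the panel1 alone.

How it is judged:
On the way, in this order (a step that is already met when the one before it is completed fails the run):
1. the dial is at its clockwise stop (within 0.1 rad) (value of joint dial above 2.1 rad), for 0.2 s.
2. all panels lie released in one pile flush with the pad, dial still at full (x of panel1 in the frame of base_pad between -0.006 and 0.006 m and y of panel1 in the frame of base_pad between -0.006 and 0.006 m and angle between the x axis of each of panel1, panel2, panel3, panel4, panel5 and the x axis of base, either way round below 0.09 rad and angle between the z axis of each of panel1, panel2, panel3, panel4, panel5 and the z axis of base, either way round below 0.06 rad and linear speed of each of panel1, panel2, panel3, panel4, panel5 below 0.03 m/s and contact force between the fingers and panel1 below 0.3 N and x of panel2 in the frame of base_pad between -0.006 and 0.006 m and y of panel2 in the frame of base_pad between -0.006 and 0.006 m and contact force between the fingers and panel2 below 0.3 N and x of panel3 in the frame of base_pad between -0.006 and 0.006 m and y of panel3 in the frame of base_pad between -0.006 and 0.006 m and contact force between the fingers and panel3 below 0.3 N and x of panel4 in the frame of base_pad between -0.006 and 0.006 m and y of panel4 in the frame of base_pad between -0.006 and 0.006 m and contact force between the fingers and panel4 below 0.3 N and x of panel5 in the frame of base_pad between -0.006 and 0.006 m and y of panel5 in the frame of base_pad between -0.006 and 0.006 m and contact force between the fingers and panel5 below 0.3 N and value of joint dial above 2.1 rad), for 0.3 s.
3. the weight stands released on top of the pile, dial still at full (all of step 2 and x of weight in the frame of base_pad between -0.01 and 0.01 m and y of weight in the frame of base_pad between -0.01 and 0.01 m and angle between the x axis of weight and the x axis of base, either way round below 0.15 rad and angle between weight's own z axis and vertical below 0.06 rad and linear speed of weight below 0.03 m/s and contact force between the fingers and weight below 0.3 N and z of each of panel1, panel2, panel3, panel4, panel5 in the frame of weight below -0.002 m), for 0.3 s.
4. the dial is at its off stop (within 0.1 rad) (value of joint dial below 0.1 rad), for 0.2 s.
At the end, for the whole second after the job is handed in: Every panel present lies flat in one pile, within 6 mm of the pad's centre along and across and within 0.09 rad of parallel; the weight stands on top of all, within 10 mm and 0.15 rad; the dial is within 0.1 rad of off; all at rest and released (x of panel1 in the frame of base_pad between -0.006 and 0.006 m and y of panel1 in the frame of base_pad between -0.006 and 0.006 m and angle between the x axis of each of panel1, panel2, panel3, panel4, panel5 and the x axis of base, either way round below 0.09 rad and angle between the z axis of each of panel1, panel2, panel3, panel4, panel5 and the z axis of base, either way round below 0.06 rad and linear speed of each of panel1, panel2, panel3, panel4, panel5, weight below 0.03 m/s and contact force between the fingers and panel1 below 0.3 N and x of panel2 in the frame of base_pad between -0.006 and 0.006 m and y of panel2 in the frame of base_pad between -0.006 and 0.006 m and contact force between the fingers and panel2 below 0.3 N and x of panel3 in the frame of base_pad between -0.006 and 0.006 m and y of panel3 in the frame of base_pad between -0.006 and 0.006 m and contact force between the fingers and panel3 below 0.3 N and x of panel4 in the frame of base_pad between -0.006 and 0.006 m and y of panel4 in the frame of base_pad between -0.006 and 0.006 m and contact force between the fingers and panel4 below 0.3 N and x of panel5 in the frame of base_pad between -0.006 and 0.006 m and y of panel5 in the frame of base_pad between -0.006 and 0.006 m and contact force between the fingers and panel5 below 0.3 N and x of weight in the frame of base_pad between -0.01 and 0.01 m and y of weight in the frame of base_pad between -0.01 and 0.01 m and angle between the x axis of weight and the x axis of base, either way round below 0.15 rad and angle between weight's own z axis and vertical below 0.06 rad and contact force between the fingers and weight below 0.3 N and z of each of panel1, panel2, panel3, panel4, panel5 in the frame of weight below -0.002 m and value of joint dial below 0.1 rad); the robot touches nothing.
It fails at once if another thing on the bench is pushed aside by more than 30 mm (distance of any of tape, driver, brush, drivebox, mug, spanner from where it was at the start of the episode above 0.03 m).
Of panel1, panel2, panel3, panel4, panel5 only 3 to 5 are there at a start; the rules pass over those that are not, and their reading is None.
At some moment in a run one of panel1, panel2, panel3, panel4, panel5 may be knocked a few centimetres aside while the robot is not near it.
It also fails if it takes over 210 s, if anything falls off the work surface, if the arm or the gripper's body presses on something with over 40 N, if the wrist force passes 120 N, or if a joint passes its speed limit or range.

### The arm

A 6-joint arm with a two-finger parallel gripper is mounted at the origin on the work surface. World frame = base frame: x ahead of the robot, y to its left, z up, the work surface at z = 0. Lengths are in m, angles in rad, forces in N, time in s.
With the tool pointing down it reaches from about 0.35 to 0.775 m from the base axis. Payload 5.5 kg.
Tool frame: the origin (TCP) lies at the very end of the fingers, on their centre line; the grasp point (between the pads) lies 19 mm behind it; z points along the fingers, y is the direction in which the jaws open and shut (so a half turn about z gives the same grasp; the last joint's range is limited). The gripper opens to 85 mm and grips with 20 to 120 N. Pads are 22 mm wide; open, the fingers measure 114 mm over their backs; the gripper's body (76 mm by 85 mm) begins 54 mm behind the grasp point. The pads swing forward as they close: fully open they stand 13 mm farther back than shut.
Start: joints at [1.202, 0.313, 0.046, 1.304, 0, 1.431], TCP at [0.13, 0.56, 0.231] pointing down, gripper open.
Joint ranges: [-2.76, 2.76], [-0.86, 1.69], [-1.03, 1.26], [-2.2, 2.34], [-1.47, 1.5], [-3.14, 3.14]. Speed limits (rad/s): [2.57, 2.57, 3.14, 3.14, 3.14, 3.14].

### API

Orientations are given as a unit quaternion [x, y, z, w].
In Python, from plant import arm gives the robot as it stands.
- The arm moves only by the shell command python3 -m inch 'ROWS' [FORCE]. ROWS is JSON, a list of rows, each an object of numbers: "jaw": the opening, from -1 (shut) to 1 (fully open), so that 0 is half open; "tx", "ty", "tz": the shift along the tool's x, y, z in mm; "wx", "wy", "wz": the turn, a rotation vector about the tool's x, y, z in rad. In form: [{"jaw": .., "tx": .., "ty": .., "tz": .., "wx": .., "wy": .., "wz": ..}, ...]. A call has 1 to 20 rows; each row is the pose to reach, as a shift and turn from the pose commanded when the call began, along the tool's axes at that moment; what a row does not reach only later rows make up. A row lasts 1/10 s, in which the tool goes at most 50 mm and 8.59 degrees, less where a joint would pass 70% of its speed; a pose out of reach is approached as far as the arm can. A call with a gripper value outside its range is refused whole. The fingers move at their own pace and stop on an object; FORCE is the grip in N (left out, the last holds). Time passes only in rows, so rows that repeat a pose let the fingers close. It gives the time, the measured TCP pose, the force and the opening at its end, in the units of the state.
- arm.observe(): the state, without advancing time (a new reading comes with each control period).
- arm.read_camera(name): name is "scene" or "top" or "wrist"; returns the picture (400x640x3 uint8, red, green, blue); there is no depth.
- arm.camera_model(name): a dict with "fx", "fy", "cx", "cy" (pixels), "world_from_camera" (4x4, takes a point from camera to world coordinates); the wrist camera has in their place "mount" (4x4, takes a point from camera to tool coordinates, whose origin is the TCP and whose axes are the flange's). Camera axes: x right, y down, z forward; pixel columns grow to the right and rows downward; lengths in m; the calibration is good to about 2 mm. The wrist camera is an equidistant fisheye: a pixel r from the principal point sees the ray r / f radians off the axis. A picture is of the moment at which its call begins: read the wrist's pose just before it. camera_model takes no time and is no camera call.
- arm.close_job(): hands the job in, once; it reports no verdict.
The state is a dict: "t": time; "joint_pos": joint angles; "qd": joint speeds; "joint_efforts": joint torques, N m; "eef_pos": TCP position; "tcp_rot": TCP orientation; "ft_force": force on the tool from outside, world axes, zero at the start; "moment": the same for the moment, N m; "grip_width": finger opening in m.
Only numpy, scipy, OpenCV 4.12 (cv2) and the standard library are available. Lean on these libraries where they do the work, as an engineer would, in place of code of your own. Each camera call takes 0.05 s, during which the arm holds its last target. There are 200 camera calls.

## Working session

There is one attempt and no reset: what is moved stays moved. The work goes in short steps, Python scripts to look and compute and a shell command to move; the robot and the scene stay as the last step left them, time stands still between calls to the robot, and variables do not carry over. Pictures are saved under pics/ and viewed, about 12 in all and at most 16, crops included, and the job is handed in when it is done.

```bash
ls; mkdir -p pics; python3 - <<'E'
from plant import arm
import cv2,numpy as np
s=arm.observe(); print({k:np.round(v,3) for k,v in s.items()})
for n in ("top","scene"):
    im=arm.read_camera(n); cv2.imwrite(f"pics/{n}0.png",im[:,:,::-1]); m=arm.camera_model(n); print(n,{k:np.round(v,4).tolist() for k,v in m.items()})
m=arm.camera_model("wrist");print({k:np.round(v,4).tolist() for k,v in m.items()})
E
```

```text
pics
{'t': np.float64(0.0), 'joint_pos': array([ 1.202,  0.314,  0.045,  1.304, -0.   ,  1.431]), 'qd': array([ 0.002, -0.001, -0.001, -0.001, -0.001,  0.001]), 'joint_efforts': array([ 1.0000e-03, -4.8062e+01,  2.9853e+01,  1.9000e-02,  0.0000e+00,
        0.0000e+00]), 'eef_pos': array([0.13, 0.56, 0.23]), 'tcp_rot': array([ 0.114,  0.993, -0.001, -0.   ]), 'ft_force': array([ 0.426, -0.24 , -0.245]), 'moment': array([-0.005, -0.005,  0.003]), 'grip_width': np.float64(0.085)}
top {'fx': 388.3864, 'fy': 388.3864, 'cx': 327.6619, 'cy': 199.7205, 'world_from_camera': [[0.0021, -0.9949, 0.1008, 0.4145], [-0.9995, -0.0054, -0.0321, 0.0886], [0.0324, -0.1007, -0.9944, 1.1396], [0.0, 0.0, 0.0, 1.0]]}
scene {'fx': 413.3991, 'fy': 413.3991, 'cx': 322.191, 'cy': 206.2077, 'world_from_camera': [[0.4477, 0.5669, -0.6915, 1.2473], [0.8942, -0.2812, 0.3484, -0.3025], [0.0031, -0.7743, -0.6328, 0.739], [0.0, 0.0, 0.0, 1.0]]}
{'fx': 309.7069, 'fy': 309.7069, 'cx': 322.4283, 'cy': 198.3567, 'mount': [[-0.0003, -0.952, -0.306, 0.0799], [1.0, -0.0007, 0.001, -0.0006], [-0.0011, -0.306, 0.952, -0.1412], [0.0, 0.0, 0.0, 1.0]]}
```

View pics/top0.png

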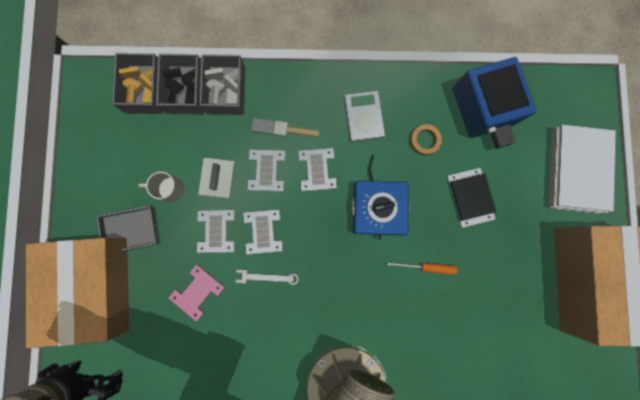

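View pics/scene0.png

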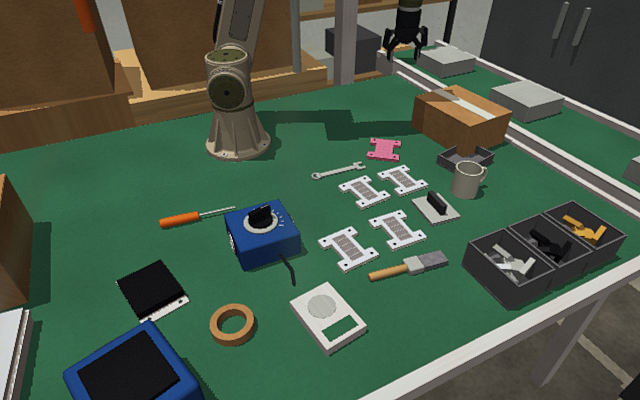

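The top view shows four white panels at about (266,170), (317,169), (215,231) and (263,231). The weight is at (216,178), the black base with its ears at (472,197), the ioniser dial at (384,208), and the pink look-alike at (196,292). The scene view agrees with this.

```bash
cat > h.py <<'E'
from plant import arm
import cv2, numpy as np
from scipy.spatial.transform import Rotation as R
def shot(n,name=None):
    s=arm.observe(); im=arm.read_camera(n); m=arm.camera_model(n)
    if n=="wrist":
        T=np.eye(4); T[:3,:3]=R.from_quat(s["tcp_rot"]).as_matrix(); T[:3,3]=s["eef_pos"]; m["W"]=T@np.array(m["mount"])
    else: m["W"]=np.array(m["world_from_camera"])
    m["wrist"]=n=="wrist"
    if name: cv2.imwrite(f"pics/{name}.png",im[:,:,::-1])
    return im,m
def rays(m,px):
    p=np.atleast_2d(np.asarray(px,float)); a=(p-[m["cx"],m["cy"]])/[m["fx"],m["fy"]]
    if m["wrist"]:
        r=np.linalg.norm(a,axis=1,keepdims=True)+1e-12
        d=np.hstack([a/r*np.sin(r),np.cos(r)])
    else: d=np.hstack([a,np.ones((len(a),1))])
    return m["W"][:3,3], d@m["W"][:3,:3].T
def plane(m,px,z):
    o,d=rays(m,px); return o+d*((z-o[2])/d[:,2])[:,None]
def cross(m1,p1,m2,p2):
    o1,d1=rays(m1,p1);o2,d2=rays(m2,p2);d1,d2=d1[0],d2[0]
    t=np.linalg.lstsq(np.c_[d1,-d2],o2-o1,rcond=None)[0]
    a,b=o1+d1*t[0],o2+d2*t[1]; return (a+b)/2,np.linalg.norm(a-b)
def project(m,P):
    c=np.linalg.inv(m["W"])@np.append(P,1); c=c[:3]
    if m["wrist"]:
        r=np.linalg.norm(c[:2]); th=np.arctan2(r,c[2]); a=c[:2]/(r+1e-12)*th
    else: a=c[:2]/c[2]
    return a*[m["fx"],m["fy"]]+[m["cx"],m["cy"]]
def blobs(mask,lo,hi):
    mask=cv2.morphologyEx(mask.astype(np.uint8)*255,cv2.MORPH_OPEN,np.ones((2,2),np.uint8))
    cs,_=cv2.findContours(mask,cv2.RETR_EXTERNAL,cv2.CHAIN_APPROX_NONE)
    return [c[:,0,:].astype(float) for c in cs if lo<cv2.contourArea(c)<hi]
def rect(P):
    """min-area rect of world points (mm precise): centre, sizes, yaw of the side nearest world x"""
    (c,s,a)=cv2.minAreaRect((np.asarray(P)[:,:2]*1000).astype(np.float32))
    a=np.radians(a); s=list(s)
    while a>np.pi/4: a-=np.pi/2; s=s[::-1]
    while a<-np.pi/4: a+=np.pi/2; s=s[::-1]
    return np.round(np.array(c)/1000,4),np.round(s,1),round(a,3)
def to(xyz,yaw):
    """tool-frame shift/turn for TCP at xyz pointing down, tool x at world yaw (mod pi, nearest)"""
    s=arm.observe(); r=R.from_quat(s["tcp_rot"])
    best=None
    for k in (0,np.pi):
        t=R.from_euler("z",yaw+k)*R.from_matrix(np.diag([1,-1,-1.]))
        w=(r.inv()*t).as_rotvec(); 
        q6=s["joint_pos"][5]
        print("t(mm)",np.round(r.inv().apply(np.array(xyz)-s["eef_pos"])*1000,1),"w",np.round(w,3))
    print("now",np.round(s["eef_pos"],4),"q",np.round(s["joint_pos"],2),"t",s["t"])
E
python3 - <<'E'
from h import *
a,m=shot("top"); b,n=shot("scene")
for im,mm,nm in((a,m,"top"),(b,n,"scene")):
    hsv=cv2.cvtColor(im,cv2.COLOR_RGB2HSV)
    print(nm,"white")
    for c in blobs((hsv[...,1]<60)&(hsv[...,2]>95),150,4000):
        if nm=="top":print(c.mean(0).round(),cv2.contourArea(c.astype(np.float32)),*rect(plane(mm,c,.012)))
        else:print(c.mean(0).round(),cv2.contourArea(c.astype(np.float32)),plane(mm,c,.012).mean(0).round(3))
    print(nm,"dark")
    for c in blobs(hsv[...,2]<45,150,2500):
        print(c.mean(0).round(),*rect(plane(mm,c,.025)))
print("ion",[rect(plane(m,c,.07)) for c in blobs((lambda h:(h[...,0]>100)&(h[...,0]<125)&(h[...,1]>120))(cv2.cvtColor(a,cv2.COLOR_RGB2HSV)),500,5000)])
print("dial",cross(m,(384,207),n,(262,213)))
print("pad",cross(m,(472,197),n,(152,288)))
E
```

```text
top white
[367. 395.] 342.5 [-0.007  -0.0645] [ 42.7 139.8] -0.011
[313. 389.] 169.0 [0.0039 0.0892] [61.7 27.7] 0.007
[351. 363.] 799.5 [ 0.0685 -0.0129] [ 82.6 208.8] -0.109
[ 34. 367.] 310.0 [0.0652 0.8532] [100.   25.7] -0.003
[265. 278.] 471.0 [0.3054 0.2225] [ 39.5 178.5] -0.021
[ 66. 294.] 1631.5 [0.2638 0.7812] [291.   45.8] 0.07
[478. 221.] 234.5 [ 0.4683 -0.3914] [ 22. 107.] 0.243
[263. 232.] 1231.5 [0.4338 0.2371] [124.2 107.4] 0.088
[217. 232.] 1245.0 [0.4357 0.3713] [123.2 108.1] 0.005
[133. 229.] 1199.5 [0.4353 0.6149] [100.3 130.3] 0.207
[383. 208.] 662.5 [ 0.507  -0.1086] [85.2 85.6] 0.004
[158. 186.] 670.5 [0.5671 0.5374] [87.3 89.1] -0.751
[465. 175.] 211.5 [ 0.6047 -0.3568] [ 21.5 106.9] 0.24
[217. 179.] 1205.5 [0.5889 0.3743] [114.6  94.7] -0.105
[267. 171.] 1183.0 [0.6131 0.2298] [124.5 107.8] -0.028
[318. 170.] 1152.5 [0.6164 0.0811] [124.7 107.3] 0.079
[270. 127.] 463.0 [0.743  0.2222] [ 46.7 108.1] -0.126
[365. 116.] 1607.0 [ 0.7804 -0.0601] [148.9 106.3] 0.137
[224.  86.] 882.5 [0.8652 0.3671] [117.3 104.1] 0.013
top dark
[370. 381.] [ 0.0241 -0.0649] [ 29.7 
[... 1083 characters left out ...]
 0.3571] [22.1 70.3] 0.129
[151. 290.] [ 0.5539 -0.3724] [134.4 103.5] 0.244
[551. 244.] [0.8415 0.5296] [129.   95.8] 0.116
[261. 218.] [ 0.4381 -0.0753] [84.9 57.8] -0.33
[227.  93.] [-0.3724  0.0731] [320.8 138.2] -0.257
[406.  36.] [-0.7166  1.2172] [967.3 227.1] -0.658
[451.  21.] [-0.817   1.6236] [968.8  40.9] -0.748
[411.   3.] [-1.224   1.6196] [213.9 153. ] -0.609
ion [(array([ 0.4994, -0.0974]), array([148.2, 149.7]), np.float64(-0.033)), (array([ 0.8236, -0.4269]), array([191.5, 211.1]), np.float64(0.297))]
dial (array([ 0.50268834, -0.09384579,  0.09719325]), np.float64(0.008088178151624352))
pad (array([ 0.53975581, -0.37378412,  0.01051459]), np.float64(0.0033028241598272823))
```

```bash
python3 - <<'E'
from h import *
to((.44,-.09,.25),0)
r=R.from_quat(arm.observe()["tcp_rot"]).as_matrix(); print(r.round(3))
a=cv2.imread("pics/top0.png")[178:238,350:420]; cv2.imwrite("pics/dial0.png",cv2.resize(a,None,fx=8,fy=8,interpolation=cv2.INTER_CUBIC))
E
```

```text
t(mm) [-449.  -562.6  -18.7] w [-0.000e+00  2.000e-03  2.913e+00]
t(mm) [-449.  -562.6  -18.7] w [-0.001 -0.    -0.229]
now [0.1303 0.5597 0.2307] q [1.2  0.31 0.05 1.3  0.   1.43] t 0.2
[[-0.974  0.227 -0.   ]
 [ 0.227  0.974 -0.001]
 [ 0.    -0.001 -1.   ]]
```

View pics/dial0.png

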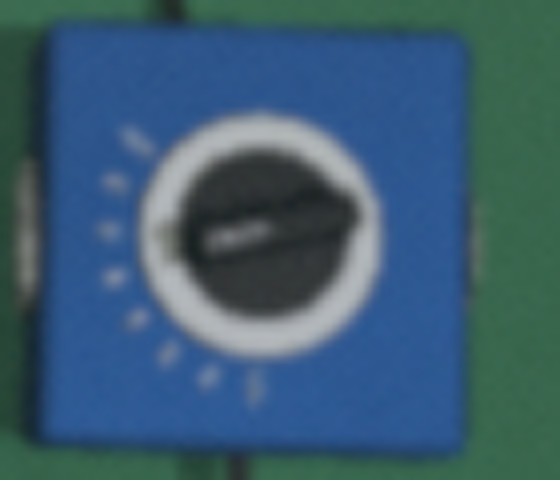

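The white line points to image-left (world +y) and slightly towards the robot, so the dial starts at about 1.4 rad. Next I move above it.

```bash
python3 -m inch '[{"jaw":1,"tx":-509,"ty":-555,"tz":-19,"wz":1.2},{"jaw":1,"tx":-509,"ty":-555,"tz":-19,"wz":1.2},{"jaw":1,"tx":-509,"ty":-555,"tz":-19,"wz":1.2},{"jaw":1,"tx":-509,"ty":-555,"tz":-19,"wz":1.2},{"jaw":1,"tx":-509,"ty":-555,"tz":-19,"wz":1.2},{"jaw":1,"tx":-509,"ty":-555,"tz":-19,"wz":1.2},{"jaw":1,"tx":-509,"ty":-555,"tz":-19,"wz":1.2},{"jaw":1,"tx":-509,"ty":-555,"tz":-19,"wz":1.2},{"jaw":1,"tx":-509,"ty":-555,"tz":-19,"wz":1.2},{"jaw":1,"tx":-509,"ty":-555,"tz":-19,"wz":1.2},{"jaw":1,"tx":-509,"ty":-555,"tz":-19,"wz":1.2},{"jaw":1,"tx":-509,"ty":-555,"tz":-19,"wz":1.2},{"jaw":1,"tx":-509,"ty":-555,"tz":-19,"wz":1.2},{"jaw":1,"tx":-509,"ty":-555,"tz":-19,"wz":1.2},{"jaw":1,"tx":-509,"ty":-555,"tz":-19,"wz":1.2},{"jaw":1,"tx":-509,"ty":-555,"tz":-19,"wz":1.2},{"jaw":1,"tx":-509,"ty":-555,"tz":-19,"wz":1.2},{"jaw":1,"tx":-509,"ty":-555,"tz":-19,"wz":1.2},{"jaw":1,"tx":-509,"ty":-555,"tz":-19,"wz":1.2}]'
python3 - <<'E'
from h import *
s=arm.observe(); print(s["t"],s["eef_pos"].round(4),s["joint_pos"].round(3))
im,m=shot("wrist","w1")
E
```

```text
0.2 [0.1303 0.5597 0.2307] [1.202 0.314 0.045 1.304 0.    1.431]schema error: expected keys jaw, tx, ty, tz, wx, wy, wz
```

View pics/w1.png

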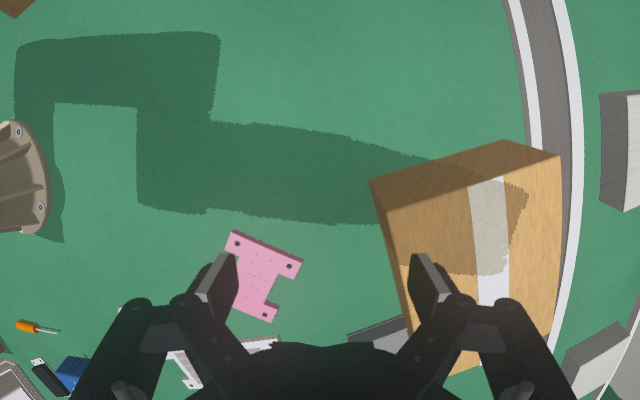

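The wrist view shows the starting area. The fingers are at the bottom and image-up is tool +x. The move was refused because every row needs all the keys.

```bash
python3 -m inch '[{"jaw":1,"tx":-509,"ty":-555,"tz":-19,"wx":0,"wy":0,"wz":1.2},{"jaw":1,"tx":-509,"ty":-555,"tz":-19,"wx":0,"wy":0,"wz":1.2},{"jaw":1,"tx":-509,"ty":-555,"tz":-19,"wx":0,"wy":0,"wz":1.2},{"jaw":1,"tx":-509,"ty":-555,"tz":-19,"wx":0,"wy":0,"wz":1.2},{"jaw":1,"tx":-509,"ty":-555,"tz":-19,"wx":0,"wy":0,"wz":1.2},{"jaw":1,"tx":-509,"ty":-555,"tz":-19,"wx":0,"wy":0,"wz":1.2},{"jaw":1,"tx":-509,"ty":-555,"tz":-19,"wx":0,"wy":0,"wz":1.2},{"jaw":1,"tx":-509,"ty":-555,"tz":-19,"wx":0,"wy":0,"wz":1.2},{"jaw":1,"tx":-509,"ty":-555,"tz":-19,"wx":0,"wy":0,"wz":1.2},{"jaw":1,"tx":-509,"ty":-555,"tz":-19,"wx":0,"wy":0,"wz":1.2},{"jaw":1,"tx":-509,"ty":-555,"tz":-19,"wx":0,"wy":0,"wz":1.2},{"jaw":1,"tx":-509,"ty":-555,"tz":-19,"wx":0,"wy":0,"wz":1.2},{"jaw":1,"tx":-509,"ty":-555,"tz":-19,"wx":0,"wy":0,"wz":1.2},{"jaw":1,"tx":-509,"ty":-555,"tz":-19,"wx":0,"wy":0,"wz":1.2},{"jaw":1,"tx":-509,"ty":-555,"tz":-19,"wx":0,"wy":0,"wz":1.2},{"jaw":1,"tx":-509,"ty":-555,"tz":-19,"wx":0,"wy":0,"wz":1.2},{"jaw":1,"tx":-509,"ty":-555,"tz":-19,"wx":0,"wy":0,"wz":1.2},{"jaw":1,"tx":-509,"ty":-555,"tz":-19,"wx":0,"wy":0,"wz":1.2},{"jaw":1,"tx":-509,"ty":-555,"tz":-19,"wx":0,"wy":0,"wz":1.2}]'
python3 - <<'E'
from h import *
s=arm.observe(); print(s["t"],s["eef_pos"].round(4),s["joint_pos"].round(3))
im,m=shot("wrist","w2")
E
```

```text
t: 2.15
eef_pos: [0.4996, -0.0946, 0.2504]
tcp_rot: [0.655, 0.756, 0.0, -0.0]
ft_force: [0.2, 0.5, 0.2]
grip_width: 0.0856
2.15 [ 0.4996 -0.0946  0.2504] [-0.345  0.179 -0.083  1.309  0.     1.082]
```

View pics/w2.png

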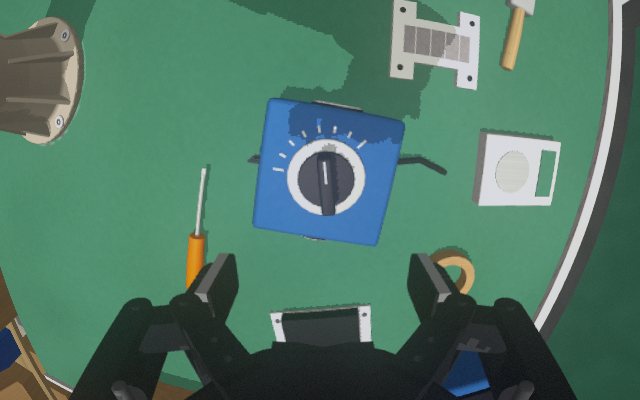

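The dial's white disc is centred at about (326,177). The bar runs from (323,154) to (328,214), with the white line at its upper end.

```bash
cat > dial.py <<'E'
from h import *
def dial(im,m):
    hsv=cv2.cvtColor(im,cv2.COLOR_RGB2HSV)
    bl=max(blobs((hsv[...,0]>100)&(hsv[...,0]<125)&(hsv[...,1]>120),3000,40000),key=len)
    box=np.zeros(im.shape[:2],np.uint8); cv2.fillPoly(box,[cv2.convexHull(bl.astype(np.int32))],1)
    P=plane(m,bl,.07); c,s,a=rect(P[:]); print("box",c,s,a)
    w=max(blobs((hsv[...,1]<70)&(hsv[...,2]>110)&(box>0),200,9000),key=len)
    Q=plane(m,cv2.convexHull(w.astype(np.int32))[:,0],.084)[:,:2]*1000
    e=cv2.minEnclosingCircle(Q.astype(np.float32)); print("disc",np.array(e[0]).round(1),round(e[1],1))
    cc=cv2.minEnclosingCircle(w.astype(np.float32)); d=np.zeros_like(box); cv2.circle(d,tuple(int(v) for v in cc[0]),int(cc[1])-5,1,-1)
    return np.array(e[0])/1000,cc
if __name__=="__main__":
    im,m=shot("wrist"); c,cc=dial(im,m); print(cc)
    for p in ((324,155),(328,213)): print(plane(m,p,.114).round(4))
    t,mt=shot("top"); print("dial line height",cross(m,(325,172),mt,(350+232/8,178+237/8)))
E
python3 dial.py
```

```text
box [ 0.5025 -0.0943] [146.3 147. ] -0.029
disc [502.3 -93.3] 40.7
((326.52099609375, 177.89895629882812), 39.32262420654297)
[[ 0.4952 -0.0641  0.114 ]]
[[ 0.5071 -0.119   0.114 ]]
dial line height (array([ 0.49951848, -0.08448721,  0.09343938]), np.float64(0.0005689433298775981))
```

```bash
python3 -m inch '[{"jaw":1,"tx":1.2,"ty":2.6,"tz":50,"wx":0,"wy":0,"wz":-0.07},{"jaw":1,"tx":1.2,"ty":2.6,"tz":90,"wx":0,"wy":0,"wz":-0.07},{"jaw":1,"tx":1.2,"ty":2.6,"tz":120,"wx":0,"wy":0,"wz":-0.07},{"jaw":1,"tx":1.2,"ty":2.6,"tz":145,"wx":0,"wy":0,"wz":-0.07},{"jaw":1,"tx":1.2,"ty":2.6,"tz":158,"wx":0,"wy":0,"wz":-0.07},{"jaw":0,"tx":1.2,"ty":2.6,"tz":158,"wx":0,"wy":0,"wz":-0.07},{"jaw":-0.4,"tx":1.2,"ty":2.6,"tz":158,"wx":0,"wy":0,"wz":-0.07},{"jaw":-1,"tx":1.2,"ty":2.6,"tz":158,"wx":0,"wy":0,"wz":-0.07},{"jaw":-1,"tx":1.2,"ty":2.6,"tz":158,"wx":0,"wy":0,"wz":-0.07},{"jaw":-1,"tx":1.2,"ty":2.6,"tz":158,"wx":0,"wy":0,"wz":-0.07},{"jaw":-1,"tx":1.2,"ty":2.6,"tz":158,"wx":0,"wy":0,"wz":-0.07}]' 40
```

```text
t: 3.4
eef_pos: [0.503, -0.0946, 0.0934]
tcp_rot: [0.628, 0.778, 0.0, 0.001]
ft_force: [-0.2, 0.5, 6.1]
grip_width: 0.0131
```

```bash
python3 -m inch '[{"jaw":-1,"tx":0,"ty":0,"tz":-2,"wx":0,"wy":0,"wz":0.12},{"jaw":-1,"tx":0,"ty":0,"tz":-2,"wx":0,"wy":0,"wz":0.24},{"jaw":-1,"tx":0,"ty":0,"tz":-2,"wx":0,"wy":0,"wz":0.36},{"jaw":-1,"tx":0,"ty":0,"tz":-2,"wx":0,"wy":0,"wz":0.48},{"jaw":-1,"tx":0,"ty":0,"tz":-2,"wx":0,"wy":0,"wz":0.6},{"jaw":-1,"tx":0,"ty":0,"tz":-2,"wx":0,"wy":0,"wz":0.72},{"jaw":-1,"tx":0,"ty":0,"tz":-2,"wx":0,"wy":0,"wz":0.8},{"jaw":-1,"tx":0,"ty":0,"tz":-2,"wx":0,"wy":0,"wz":0.84},{"jaw":-1,"tx":0,"ty":0,"tz":-2,"wx":0,"wy":0,"wz":0.88}]'
python3 -c "
from h import *
s=arm.observe();print(s['moment'],s['joint_pos'].round(3),s['eef_pos'])"
```

```text
t: 4.3
eef_pos: [0.5035, -0.0947, 0.0935]
tcp_rot: [0.9, 0.435, 0.0, 0.0]
ft_force: [3.9, -1.6, -9.0]
grip_width: 0.013
[-0.35977097 -0.88123985  0.24087894] [-0.343  0.279 -0.355  0.936  0.     1.898] [ 0.50346633 -0.09473916  0.09348349]
```

```bash
python3 -m inch '[{"jaw":-1,"tx":0,"ty":0,"tz":0,"wx":0,"wy":0,"wz":0.03},{"jaw":-1,"tx":0,"ty":0,"tz":0,"wx":0,"wy":0,"wz":0.03},{"jaw":1,"tx":0,"ty":0,"tz":0,"wx":0,"wy":0,"wz":0.0},{"jaw":1,"tx":0,"ty":0,"tz":0,"wx":0,"wy":0,"wz":0.0},{"jaw":1,"tx":0,"ty":0,"tz":0,"wx":0,"wy":0,"wz":0.0},{"jaw":1,"tx":0,"ty":0,"tz":-50,"wx":0,"wy":0,"wz":0.0},{"jaw":1,"tx":0,"ty":0,"tz":-100,"wx":0,"wy":0,"wz":0.0},{"jaw":1,"tx":0,"ty":0,"tz":-150,"wx":0,"wy":0,"wz":0.0},{"jaw":1,"tx":0,"ty":0,"tz":-150,"wx":0,"wy":0,"wz":0.0}]'
python3 - <<'E'
from h import *
im,m=shot("wrist","w3")
P=np.array([.5025,-.0935,.114]);print("dial px",project(m,P)); x,y=project(m,P).astype(int)
cv2.imwrite("pics/w3c.png",cv2.resize(im[y-70:y+70,x-70:x+70,::-1],None,fx=4,fy=4))
to((.537,-.374,.22),.24)
E
```

```text
t: 5.2
eef_pos: [0.506, -0.0955, 0.2522]
tcp_rot: [0.9, 0.436, 0.005, 0.005]
ft_force: [0.4, 0.3, 0.2]
grip_width: 0.0857
dial px [317.77687918 187.13637257]
t(mm) [-199.1  197.8   29.9] w [ 0.007 -0.005  0.663]
t(mm) [-199.1  197.8   29.9] w [ 0.007  0.009 -2.479]
now [ 0.5048 -0.0951  0.2488] q [-0.34  0.18 -0.08  1.3   0.    1.9 ] t 5.25
```

View pics/w3c.png

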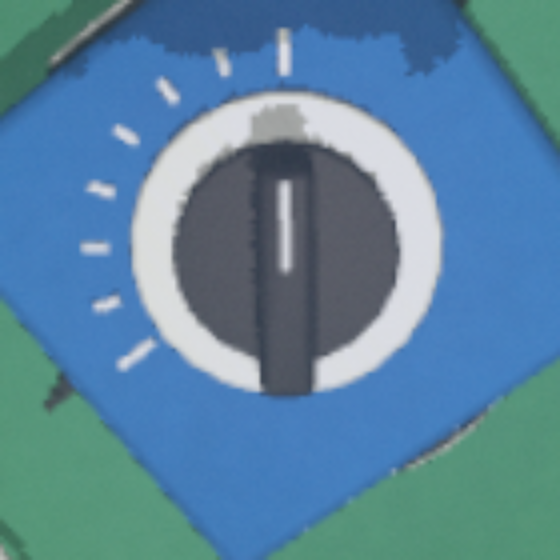

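The crop shows the white line on the last long tick, so the dial is at full. Next is the base.

```bash
python3 -m inch '[{"jaw":1,"tx":-199,"ty":198,"tz":30,"wx":0,"wy":0,"wz":-2.48},{"jaw":1,"tx":-199,"ty":198,"tz":30,"wx":0,"wy":0,"wz":-2.48},{"jaw":1,"tx":-199,"ty":198,"tz":30,"wx":0,"wy":0,"wz":-2.48},{"jaw":1,"tx":-199,"ty":198,"tz":30,"wx":0,"wy":0,"wz":-2.48},{"jaw":1,"tx":-199,"ty":198,"tz":30,"wx":0,"wy":0,"wz":-2.48},{"jaw":1,"tx":-199,"ty":198,"tz":30,"wx":0,"wy":0,"wz":-2.48},{"jaw":1,"tx":-199,"ty":198,"tz":30,"wx":0,"wy":0,"wz":-2.48},{"jaw":1,"tx":-199,"ty":198,"tz":30,"wx":0,"wy":0,"wz":-2.48},{"jaw":1,"tx":-199,"ty":198,"tz":30,"wx":0,"wy":0,"wz":-2.48},{"jaw":1,"tx":-199,"ty":198,"tz":30,"wx":0,"wy":0,"wz":-2.48},{"jaw":1,"tx":-199,"ty":198,"tz":30,"wx":0,"wy":0,"wz":-2.48},{"jaw":1,"tx":-199,"ty":198,"tz":30,"wx":0,"wy":0,"wz":-2.48},{"jaw":1,"tx":-199,"ty":198,"tz":30,"wx":0,"wy":0,"wz":-2.48},{"jaw":1,"tx":-199,"ty":198,"tz":30,"wx":0,"wy":0,"wz":-2.48},{"jaw":1,"tx":-199,"ty":198,"tz":30,"wx":0,"wy":0,"wz":-2.48},{"jaw":1,"tx":-199,"ty":198,"tz":30,"wx":0,"wy":0,"wz":-2.48},{"jaw":1,"tx":-199,"ty":198,"tz":30,"wx":0,"wy":0,"wz":-2.48},{"jaw":1,"tx":-199,"ty":198,"tz":30,"wx":0,"wy":0,"wz":-2.48},{"jaw":1,"tx":-199,"ty":198,"tz":30,"wx":0,"wy":0,"wz":-2.48},{"jaw":1,"tx":-199,"ty":198,"tz":30,"wx":0,"wy":0,"wz":-2.48}]'
python3 - <<'E'
from h import *
im,m=shot("wrist","w4")
print("pad px",project(m,[.537,-.374,.025])); to((.537,-.374,.22),.24)
E
```

```text
t: 7.25
eef_pos: [0.5346, -0.3731, 0.2138]
tcp_rot: [-0.119, 0.993, 0.0, -0.0]
ft_force: [0.6, 0.4, 0.8]
grip_width: 0.0854
pad px [320.48694649 177.44135924]
t(mm) [-2.  -1.4 -6.1] w [-0.000e+00 -1.000e-03  3.141e+00]
t(mm) [-2.  -1.4 -6.1] w [ 0.001 -0.    -0.   ]
now [ 0.5347 -0.3731  0.2139] q [-0.73  0.47  0.24  1.34  0.   -0.97] t 7.3
```

View pics/w4.png

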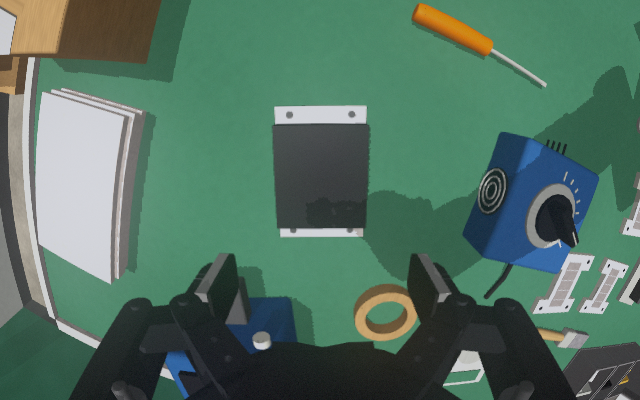

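The pad is black with corners at about (273,124), (369,124), (366,228) and (278,228), and it has silver ears at both ends.

```bash
cat > pad.py <<'E'
from h import *
def pad(im,m,g,z=.025):
    hsv=cv2.cvtColor(im,cv2.COLOR_RGB2HSV); u,v=project(m,g).astype(int)
    k=np.zeros(im.shape[:2],bool); k[max(v-85,0):v+65,u-75:u+75]=True
    c=max(blobs(k&(hsv[...,1]<110)&(hsv[...,2]<95),1500,20000),key=len)
    b=cv2.boxPoints(cv2.minAreaRect(c.astype(np.float32))); 
    c=max(blobs(k&(hsv[...,1]<70)&((hsv[...,2]>95)|(hsv[...,2]<95)),1500,30000),key=len)
    return c
if __name__=="__main__":
    im,m=shot("wrist"); g=[.537,-.374,.025]
    hsv=cv2.cvtColor(im,cv2.COLOR_RGB2HSV); u,v=project(m,g).astype(int)
    for p in ((320,150),(320,215),(320,116),(320,232),(260,180),(380,200),(272,180),(275,180),(277,180),(366,180),(369,180),(372,180)): print(p,hsv[p[1],p[0]])
    k=np.zeros(im.shape[:2],bool); k[v-85:v+56,u-75:u+75]=True
    for c in blobs(k&(hsv[...,1]<80)&(hsv[...,2]<100),300,20000): print("pad",rect(plane(m,c,.025)),c.min(0),c.max(0))
    for c in blobs(k&(hsv[...,1]<80)&(hsv[...,2]>130),100,20000): print("ear",rect(plane(m,c,.005)),c.min(0),c.max(0))
E
python3 pad.py
```

```text
(320, 150) [98 14 73]
(320, 215) [81 48 53]
(320, 116) [113   9 217]
(320, 232) [113   9 218]
(260, 180) [ 75 114 141]
(380, 200) [ 75 110 104]
(272, 180) [ 75 110 142]
(275, 180) [77 46 77]
(277, 180) [78 18 70]
(366, 180) [90 31 65]
(369, 180) [ 74 105 134]
(372, 180) [ 75 115 138]
pad (array([ 0.5392, -0.3722]), array([120.9, 103.1]), np.float64(0.239)) [274. 125.] [369. 230.]
ear (array([ 0.6075, -0.3546]), array([ 5.5, 63.2]), np.float64(0.239)) [297. 229.] [348. 233.]
ear (array([ 0.4714, -0.3895]), array([ 20.9, 103.8]), np.float64(0.244)) [275. 106.] [367. 124.]
```

```bash
python3 -c "
from h import *
to((.434,.237,.22),.088)"
```

```text
t(mm) [-47.3 616.6  -5.7] w [ 0.000e+00  1.000e-03 -2.989e+00]
t(mm) [-47.3 616.6  -5.7] w [ 0.    -0.     0.152]
now [ 0.5348 -0.3732  0.214 ] q [-0.73  0.47  0.24  1.34  0.   -0.97] t 7.35
```

```bash
cat > panel.py <<'E'
from h import *
import sys
def find(im,m,g,z,r=105):
    hsv=cv2.cvtColor(im,cv2.COLOR_RGB2HSV); u,v=project(m,[*g,z]).astype(int)
    k=np.zeros(im.shape[:2],bool); k[max(v-r,0):v+r,max(u-r,0):u+r]=True
    out=[(np.hypot(*(rect(plane(m,c,z))[0]-g)),c) for c in blobs(k&(hsv[...,1]<70)&(hsv[...,2]>95),800,30000)]
    return min(out,key=lambda t:t[0])[1]
if __name__=="__main__":
    gx,gy,z=map(float,sys.argv[1:4]); im,m=shot("wrist",sys.argv[4] if len(sys.argv)>4 else None)
    c=find(im,m,np.array([gx,gy]),z); P,s,a=rect(plane(m,c,z)); print("panel",P,s,a,"px",c.min(0),c.max(0))
    to((*P,0.002),a)
E
python3 -m inch '[{"jaw":1,"tx":-47,"ty":617,"tz":-6,"wx":0,"wy":0,"wz":0.15},{"jaw":1,"tx":-47,"ty":617,"tz":-6,"wx":0,"wy":0,"wz":0.15},{"jaw":1,"tx":-47,"ty":617,"tz":-6,"wx":0,"wy":0,"wz":0.15},{"jaw":1,"tx":-47,"ty":617,"tz":-6,"wx":0,"wy":0,"wz":0.15},{"jaw":1,"tx":-47,"ty":617,"tz":-6,"wx":0,"wy":0,"wz":0.15},{"jaw":1,"tx":-47,"ty":617,"tz":-6,"wx":0,"wy":0,"wz":0.15},{"jaw":1,"tx":-47,"ty":617,"tz":-6,"wx":0,"wy":0,"wz":0.15},{"jaw":1,"tx":-47,"ty":617,"tz":-6,"wx":0,"wy":0,"wz":0.15},{"jaw":1,"tx":-47,"ty":617,"tz":-6,"wx":0,"wy":0,"wz":0.15},{"jaw":1,"tx":-47,"ty":617,"tz":-6,"wx":0,"wy":0,"wz":0.15},{"jaw":1,"tx":-47,"ty":617,"tz":-6,"wx":0,"wy":0,"wz":0.15},{"jaw":1,"tx":-47,"ty":617,"tz":-6,"wx":0,"wy":0,"wz":0.15},{"jaw":1,"tx":-47,"ty":617,"tz":-6,"wx":0,"wy":0,"wz":0.15},{"jaw":1,"tx":-47,"ty":617,"tz":-6,"wx":0,"wy":0,"wz":0.15},{"jaw":1,"tx":-47,"ty":617,"tz":-6,"wx":0,"wy":0,"wz":0.15},{"jaw":1,"tx":-47,"ty":617,"tz":-6,"wx":0,"wy":0,"wz":0.15},{"jaw":1,"tx":-47,"ty":617,"tz":-6,"wx":0,"wy":0,"wz":0.15},{"jaw":1,"tx":-47,"ty":617,"tz":-6,"wx":0,"wy":0,"wz":0.15}]'
python3 panel.py .434 .237 .012 w5
```

```text
t: 9.15
eef_pos: [0.4335, 0.2361, 0.2204]
tcp_rot: [-0.045, 0.999, 0.0, 0.0]
ft_force: [0.5, 0.4, 0.5]
grip_width: 0.0853
panel [0.4347 0.2432] [120.4 105.4] 0.092 px [282. 121.] [374. 221.]
t(mm) [ -1.9   6.8 218.3] w [ 0.    -0.     3.139]
t(mm) [ -1.9   6.8 218.3] w [ 0.     0.    -0.003]
now [0.4334 0.2362 0.2203] q [ 0.34  0.16 -0.18  1.23  0.    0.25] t 9.2
```

View pics/w5.png

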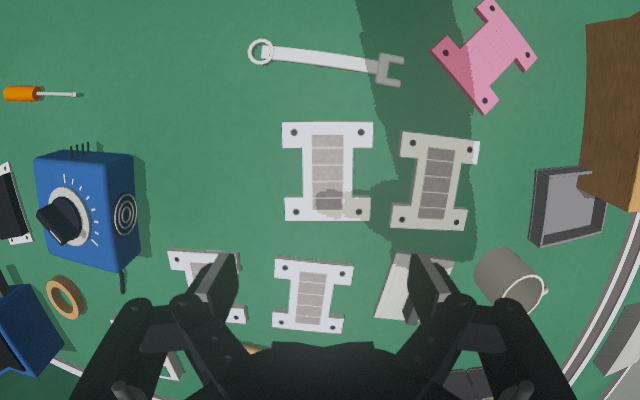

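The target panel spans px (282,121) to (374,221), with the other three, the weight, spanner and pink part around it. I go down in steps and watch the force.

```bash
python3 -m inch '[{"jaw":0.6,"tx":-2,"ty":7,"tz":50,"wx":0,"wy":0,"wz":0},{"jaw":0.6,"tx":-2,"ty":7,"tz":100,"wx":0,"wy":0,"wz":0},{"jaw":0.6,"tx":-2,"ty":7,"tz":150,"wx":0,"wy":0,"wz":0},{"jaw":0.6,"tx":-2,"ty":7,"tz":185,"wx":0,"wy":0,"wz":0},{"jaw":0.6,"tx":-2,"ty":7,"tz":205,"wx":0,"wy":0,"wz":0},{"jaw":0.6,"tx":-2,"ty":7,"tz":213,"wx":0,"wy":0,"wz":0},{"jaw":0.6,"tx":-2,"ty":7,"tz":216,"wx":0,"wy":0,"wz":0},{"jaw":0.6,"tx":-2,"ty":7,"tz":216,"wx":0,"wy":0,"wz":0}]' 40
python3 -m inch '[{"jaw":0.6,"tx":0,"ty":0,"tz":2,"wx":0,"wy":0,"wz":0},{"jaw":0.6,"tx":0,"ty":0,"tz":2,"wx":0,"wy":0,"wz":0}]'
python3 -c "
from h import *
shot('wrist','w6')"
```

```text
t: 10.0
eef_pos: [0.4353, 0.2443, 0.005]
tcp_rot: [-0.045, 0.999, 0.0, 0.001]
ft_force: [1.3, -0.3, 0.7]
grip_width: 0.0681
t: 10.2
eef_pos: [0.4354, 0.2446, 0.0033]
tcp_rot: [-0.046, 0.999, 0.0, 0.001]
ft_force: [1.1, -0.5, 0.4]
grip_width: 0.0683
```

View pics/w6.png

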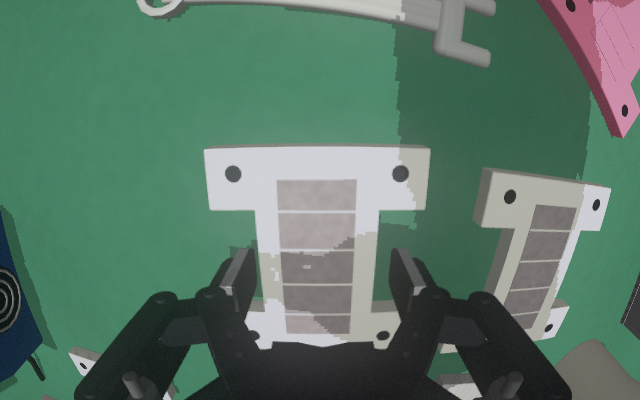

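The open fingers stand inside both notches of the waist, at about (238,270) and (405,270). I lower slightly, close and lift.

```bash
python3 -m inch '[{"jaw":0.6,"tx":0,"ty":0,"tz":3,"wx":0,"wy":0,"wz":0},{"jaw":0.3,"tx":0,"ty":0,"tz":3,"wx":0,"wy":0,"wz":0},{"jaw":0,"tx":0,"ty":0,"tz":3,"wx":0,"wy":0,"wz":0},{"jaw":-0.2,"tx":0,"ty":0,"tz":3,"wx":0,"wy":0,"wz":0},{"jaw":-0.2,"tx":0,"ty":0,"tz":3,"wx":0,"wy":0,"wz":0}]' 60
python3 -m inch '[{"jaw":-0.2,"tx":0,"ty":0,"tz":-20,"wx":0,"wy":0,"wz":0},{"jaw":-0.2,"tx":0,"ty":0,"tz":-60,"wx":0,"wy":0,"wz":0},{"jaw":-0.2,"tx":0,"ty":0,"tz":-110,"wx":0,"wy":0,"wz":0},{"jaw":-0.2,"tx":0,"ty":0,"tz":-160,"wx":0,"wy":0,"wz":0},{"jaw":-0.2,"tx":0,"ty":0,"tz":-160,"wx":0,"wy":0,"wz":0},{"jaw":-0.2,"tx":0,"ty":0,"tz":-160,"wx":0,"wy":0,"wz":0}]'
python3 -c "
from h import *
shot('wrist','w7')
to((.5392,-.3722,.16),.24)"
```

```text
t: 10.75
eef_pos: [0.4346, 0.2442, -0.0001]
tcp_rot: [-0.046, 0.999, -0.0, 0.0]
ft_force: [-1.1, -0.4, 6.1]
grip_width: 0.0561
t: 11.35
eef_pos: [0.4353, 0.2447, 0.1605]
tcp_rot: [-0.046, 0.999, 0.001, 0.002]
ft_force: [-0.6, -0.3, -2.2]
grip_width: 0.0563
t(mm) [ -48.5 -623.4   -1.2] w [-0.    -0.     2.993]
t(mm) [ -48.5 -623.4   -1.2] w [ 0.    -0.    -0.149]
now [0.4341 0.2442 0.1588] q [ 0.35  0.2  -0.28  1.09  0.    0.26] t 11.4
```

View pics/w7.png

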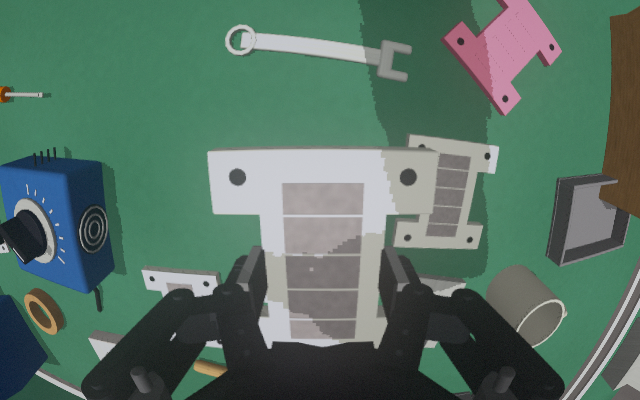

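The panel is held square: its front edge runs from (208,152) to (437,150), and the holes are at (237,177) and (408,177).

```bash
python3 - <<'E'
from h import *
im,m=shot("wrist"); m["W"]=np.array(m["mount"])
for p in ((208,152),(437,150),(237,177),(408,177),(212,214),(262,214)): 
    print(p,(plane(m,p,-.012)*1000).round(1))
E
```

```text
(208, 152) [[ 59.9 -50.3 -12. ]]
(437, 150) [[ 60.7  50.5 -12. ]]
(237, 177) [[ 48.3 -37.6 -12. ]]
(408, 177) [[ 48.3  37.7 -12. ]]
(212, 214) [[ 30.8 -51.4 -12. ]]
(262, 214) [[ 31.  -27.3 -12. ]]
```

```bash
python3 -m inch '[{"jaw":-0.2,"tx":-4,"ty":-40,"tz":-15,"wx":0,"wy":0,"wz":-0.02},{"jaw":-0.2,"tx":-7,"ty":-85,"tz":-15,"wx":0,"wy":0,"wz":-0.04},{"jaw":-0.2,"tx":-10,"ty":-135,"tz":-15,"wx":0,"wy":0,"wz":-0.06},{"jaw":-0.2,"tx":-14,"ty":-185,"tz":-15,"wx":0,"wy":0,"wz":-0.08},{"jaw":-0.2,"tx":-18,"ty":-235,"tz":-15,"wx":0,"wy":0,"wz":-0.1},{"jaw":-0.2,"tx":-22,"ty":-285,"tz":-15,"wx":0,"wy":0,"wz":-0.12},{"jaw":-0.2,"tx":-26,"ty":-335,"tz":-15,"wx":0,"wy":0,"wz":-0.14},{"jaw":-0.2,"tx":-30,"ty":-385,"tz":-15,"wx":0,"wy":0,"wz":-0.149},{"jaw":-0.2,"tx":-34,"ty":-435,"tz":-15,"wx":0,"wy":0,"wz":-0.149},{"jaw":-0.2,"tx":-38,"ty":-485,"tz":-15,"wx":0,"wy":0,"wz":-0.149},{"jaw":-0.2,"tx":-42,"ty":-535,"tz":-10,"wx":0,"wy":0,"wz":-0.149},{"jaw":-0.2,"tx":-46,"ty":-580,"tz":0,"wx":0,"wy":0,"wz":-0.149},{"jaw":-0.2,"tx":-48,"ty":-612,"tz":20,"wx":0,"wy":0,"wz":-0.149},{"jaw":-0.2,"tx":-48.5,"ty":-623.4,"tz":60,"wx":0,"wy":0,"wz":-0.149},{"jaw":-0.2,"tx":-48.5,"ty":-623.4,"tz":100,"wx":0,"wy":0,"wz":-0.149},{"jaw":-0.2,"tx":-48.5,"ty":-623.4,"tz":100,"wx":0,"wy":0,"wz":-0.149},{"jaw":-0.2,"tx":-48.5,"ty":-623.4,"tz":100,"wx":0,"wy":0,"wz":-0.149}]'
python3 - <<'E'
from h import *
to((.5392,-.3722,.025),.24); im,m=shot("wrist","w8")
E
```

```text
t: 13.15
eef_pos: [0.5379, -0.3706, 0.057]
tcp_rot: [-0.12, 0.993, 0.002, -0.002]
ft_force: [0.6, -0.2, -0.5]
grip_width: 0.0558
t(mm) [-0.9 -2.  32. ] w [ 0.005  0.008 -3.141]
t(mm) [-0.9 -2.  32. ] w [ 0.005 -0.003  0.   ]
now [ 0.5379 -0.3706  0.057 ] q [-0.73  0.56 -0.01  1.01  0.   -0.97] t 13.15
```

View pics/w8.png

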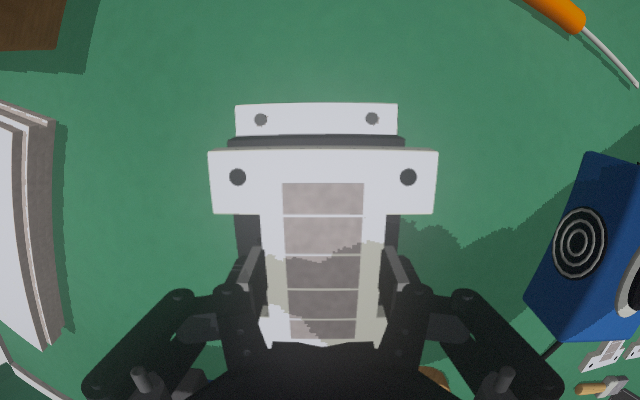

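The panel hovers over the pad. The ear's outer corners are at about (235,105) and (397,104), and its hole centres at (260,119) and (372,118).

```bash
python3 - <<'E'
from h import *
im,m=shot("wrist")
d=np.array([np.cos(.24),np.sin(.24)])
Q=plane(m,[(235,104.5),(397,103.5)],.005)[:,:2]; print(Q.round(4), np.arctan2(*(Q[1]-Q[0])[::-1])+np.pi/2, "centre",Q.mean(0)+.08*d)
hsv=cv2.cvtColor(im,cv2.COLOR_RGB2HSV); k=np.zeros(im.shape[:2],bool); k[95:142,225:410]=1
for c in blobs(k&(hsv[...,1]<60)&(hsv[...,2]>130),500,9000): print(rect(plane(m,c,.005)),rect(plane(m,c,.005))[0]+.07*d)
to((.5392,-.3722,.025),.24)
E
```

```text
[[ 0.475  -0.4444]
 [ 0.4503 -0.3444]] 3.383821914270243 centre [ 0.54035184 -0.37539455]
(array([ 0.4711, -0.39  ]), array([ 20.6, 103.4]), np.float64(0.248)) [ 0.53909366 -0.37336082]
t(mm) [ 1.2  0.5 35.8] w [-2.000e-03 -2.000e-03 -3.141e+00]
t(mm) [ 1.2  0.5 35.8] w [-0.001  0.001  0.001]
now [ 0.5404 -0.3723  0.0608] q [-0.73  0.56 -0.    1.01  0.   -0.97] t 13.25
```

```bash
python3 -m inch '[{"jaw":-0.2,"tx":1.1,"ty":0,"tz":15,"wx":0,"wy":0,"wz":0},{"jaw":-0.2,"tx":1.1,"ty":0,"tz":26,"wx":0,"wy":0,"wz":0},{"jaw":-0.2,"tx":1.1,"ty":0,"tz":32,"wx":0,"wy":0,"wz":0},{"jaw":-0.2,"tx":1.1,"ty":0,"tz":34,"wx":0,"wy":0,"wz":0},{"jaw":-0.2,"tx":1.1,"ty":0,"tz":34,"wx":0,"wy":0,"wz":0},{"jaw":-0.2,"tx":1.1,"ty":0,"tz":34,"wx":0,"wy":0,"wz":0}]'
python3 -m inch '[{"jaw":-0.2,"tx":0,"ty":0,"tz":1,"wx":0,"wy":0,"wz":0},{"jaw":-0.2,"tx":0,"ty":0,"tz":2,"wx":0,"wy":0,"wz":0},{"jaw":-0.2,"tx":0,"ty":0,"tz":2,"wx":0,"wy":0,"wz":0}]'
```

```text
t: 13.85
eef_pos: [0.5388, -0.3726, 0.0258]
tcp_rot: [-0.12, 0.993, -0.0, 0.0]
ft_force: [-0.7, 0.3, -0.4]
grip_width: 0.056
t: 14.15
eef_pos: [0.539, -0.3727, 0.025]
tcp_rot: [-0.12, 0.993, -0.001, 0.001]
ft_force: [-1.8, 1.8, 6.9]
grip_width: 0.0564
```

```bash
python3 -m inch '[{"jaw":0.7,"tx":0,"ty":0,"tz":-1,"wx":0,"wy":0,"wz":0},{"jaw":0.7,"tx":0,"ty":0,"tz":-1,"wx":0,"wy":0,"wz":0},{"jaw":0.7,"tx":0,"ty":0,"tz":-1,"wx":0,"wy":0,"wz":0},{"jaw":0.7,"tx":0,"ty":0,"tz":-20,"wx":0,"wy":0,"wz":0},{"jaw":0.7,"tx":0,"ty":0,"tz":-60,"wx":0,"wy":0,"wz":0},{"jaw":0.7,"tx":0,"ty":0,"tz":-110,"wx":0,"wy":0,"wz":0},{"jaw":0.7,"tx":0,"ty":0,"tz":-155,"wx":0,"wy":0,"wz":0},{"jaw":0.7,"tx":0,"ty":0,"tz":-190,"wx":0,"wy":0,"wz":0},{"jaw":0.7,"tx":0,"ty":0,"tz":-190,"wx":0,"wy":0,"wz":0},{"jaw":0.7,"tx":0,"ty":0,"tz":-190,"wx":0,"wy":0,"wz":0}]'
python3 - <<'E'
from h import *
im,m=shot("wrist","w9")
hsv=cv2.cvtColor(im,cv2.COLOR_RGB2HSV);u,v=project(m,[.539,-.373,.037]).astype(int);k=np.zeros(im.shape[:2],bool); k[v-90:v+70,u-80:u+80]=1
for c in blobs(k&(hsv[...,1]<60)&(hsv[...,2]>105),200,30000): print(c.min(0),c.max(0),rect(plane(m,c,.037)),rect(plane(m,c,.005)))
to((.616,.087,.22),.079); to((.613,.23,.22),-.028)
E
```

```text
t: 15.15
eef_pos: [0.539, -0.3728, 0.2141]
tcp_rot: [-0.12, 0.993, -0.001, 0.001]
ft_force: [-0.4, 0.2, -0.7]
grip_width: 0.0726
[273. 102.] [374. 234.] (array([ 0.5314, -0.373 ]), array([145.2, 104.7]), np.float64(0.24)) (array([ 0.5385, -0.3711]), array([159.8, 115.3]), np.float64(0.24))
t(mm) [-184.7  427.5   -7.3] w [ 1.00e-03  1.00e-03 -2.98e+00]
t(mm) [-184.7  427.5   -7.3] w [ 0.001 -0.     0.161]
now [ 0.5383 -0.3722  0.2125] q [-0.73  0.48  0.25  1.34  0.   -0.97] t 15.2
t(mm) [-215.8  567.1   -7.2] w [ 1.000e-03  1.000e-03 -2.873e+00]
t(mm) [-215.8  567.1   -7.2] w [ 0.001 -0.001  0.268]
now [ 0.5383 -0.3722  0.2125] q [-0.73  0.48  0.25  1.34  0.   -0.97] t 15.2
```

View pics/w9.png

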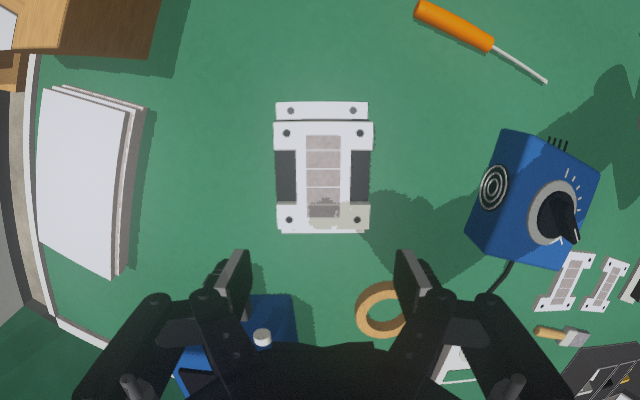

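The panel lies on the pad and hides the pad's ends. Its holes are at about (286,133), (363,132), (289,220) and (361,220). I'll use the holes as the measure.

```bash
cat > holes.py <<'E'
from h import *
import sys
def holes(im,m,g,yaw,z):
    """centroids of the 4 dark corner holes near the expected ones -> centre, yaw in base"""
    out=[]; gray=cv2.cvtColor(im,cv2.COLOR_RGB2GRAY); c,s=np.cos(yaw),np.sin(yaw)
    for a,b in ((48.3,37.6),(48.3,-37.6),(-48.3,-37.6),(-48.3,37.6)):
        p=np.array([g[0]+(c*a-s*b)/1000,g[1]+(s*a+c*b)/1000,z]); u,v=project(m,p); r=6
        u0,v0=int(round(u)),int(round(v)); w=gray[v0-r:v0+r+1,u0-r:u0+r+1].astype(float)
        w=np.clip(np.median(w)*.75-w,0,None); lab,L,st,ce=cv2.connectedComponentsWithStats((w>0).astype(np.uint8))
        i=1+np.argmin([np.hypot(*(ce[j]-r))-0.1*st[j,4] for j in range(1,lab)]); w*=L==i
        yy,xx=np.mgrid[-r:r+1,-r:r+1]; out.append(plane(m,(u0+(w*xx).sum()/w.sum(),v0+(w*yy).sum()/w.sum()),z)[0,:2])
    H=np.array(out); ce=H.mean(0); e=(H[0]+H[1]-H[2]-H[3]); 
    l=((H-ce)@np.array([[c,-s],[s,c]])*1000).round(1).tolist()
    return ce,np.arctan2(e[1],e[0]),l
if __name__=="__main__":
    z=float(sys.argv[1]); g=np.array([.5393,-.3728]);im,m=shot("wrist")
    ce,y,l=holes(im,m,g,.242,z); c,s=np.cos(.242),np.sin(.242)
    print("err mm in base",(np.array([[c,s],[-s,c]])@(ce-g)*1000).round(1),"yaw err",round(y-.242,3),l)
E
python3 holes.py .037
```

```text
err mm in base [-0.7  0.7] yaw err -0.002 [[48.0, 37.7], [47.8, -37.9], [-48.0, -37.7], [-47.7, 37.9]]
```

```bash
python3 -m inch '[{"jaw":0.7,"tx":-20,"ty":45,"tz":-7,"wx":0,"wy":0,"wz":0.16},{"jaw":0.7,"tx":-185,"ty":427,"tz":-7,"wx":0,"wy":0,"wz":0.16},{"jaw":0.7,"tx":-185,"ty":427,"tz":-7,"wx":0,"wy":0,"wz":0.16},{"jaw":0.7,"tx":-185,"ty":427,"tz":-7,"wx":0,"wy":0,"wz":0.16},{"jaw":0.7,"tx":-185,"ty":427,"tz":-7,"wx":0,"wy":0,"wz":0.16},{"jaw":0.7,"tx":-185,"ty":427,"tz":-7,"wx":0,"wy":0,"wz":0.16},{"jaw":0.7,"tx":-185,"ty":427,"tz":-7,"wx":0,"wy":0,"wz":0.16},{"jaw":0.7,"tx":-185,"ty":427,"tz":-7,"wx":0,"wy":0,"wz":0.16},{"jaw":0.7,"tx":-185,"ty":427,"tz":-7,"wx":0,"wy":0,"wz":0.16},{"jaw":0.7,"tx":-185,"ty":427,"tz":-7,"wx":0,"wy":0,"wz":0.16},{"jaw":0.7,"tx":-185,"ty":427,"tz":-7,"wx":0,"wy":0,"wz":0.16},{"jaw":0.7,"tx":-185,"ty":427,"tz":-7,"wx":0,"wy":0,"wz":0.16},{"jaw":0.7,"tx":-185,"ty":427,"tz":-7,"wx":0,"wy":0,"wz":0.16},{"jaw":0.7,"tx":-185,"ty":427,"tz":-7,"wx":0,"wy":0,"wz":0.16},{"jaw":0.7,"tx":-185,"ty":427,"tz":-7,"wx":0,"wy":0,"wz":0.16},{"jaw":0.7,"tx":-185,"ty":427,"tz":-7,"wx":0,"wy":0,"wz":0.16}]'
python3 panel.py .616 .087 .012 w10
```

```text
t: 16.85
eef_pos: [0.6167, 0.0854, 0.2205]
tcp_rot: [-0.039, 0.999, 0.0, 0.0]
ft_force: [0.4, 0.0, -0.3]
grip_width: 0.0724
panel [0.6184 0.0866] [120.6 104.6] 0.085 px [277. 121.] [369. 221.]
t(mm) [ -1.8   0.8 218.5] w [ 0.    -0.     3.136]
t(mm) [ -1.8   0.8 218.5] w [ 0.     0.    -0.006]
now [0.6167 0.0856 0.2205] q [ 0.01  0.41  0.16  1.32  0.   -0.07] t 16.9
```

```bash
cat > held.py <<'E'
from h import *
im,m=shot("wrist"); m["W"]=np.array(m["mount"]); g=cv2.cvtColor(im,cv2.COLOR_RGB2GRAY); H=[]
for u,v in ((237,177),(408,177)):
    r=16; w=g[v-r:v+r+1,u-r:u+r+1].astype(np.uint8); b=(w<np.median(w)*.62).astype(np.uint8)
    n,L,st,ce=cv2.connectedComponentsWithStats(b); i=1+np.argmin([np.hypot(*(c-r)) for c in ce[1:]]); H.append(plane(m,ce[i]+[u-r,v-r],-.012)[0,:2]*1000)
H=np.array(H); print("held offset in tool mm",(H.mean(0)-[48.3,0]).round(1),"turn",round(np.arctan2(*(-(H[1]-H[0]))[:2]) if 0 else float(-np.arctan2((H[1]-H[0])[0],(H[1]-H[0])[1])),3))
to((.5393,-.3728,.12),.242)
E
python3 -m inch '[{"jaw":0.6,"tx":-2,"ty":0.8,"tz":50,"wx":0,"wy":0,"wz":0},{"jaw":0.6,"tx":-2,"ty":0.8,"tz":100,"wx":0,"wy":0,"wz":0},{"jaw":0.6,"tx":-2,"ty":0.8,"tz":150,"wx":0,"wy":0,"wz":-0.006},{"jaw":0.6,"tx":-2,"ty":0.8,"tz":185,"wx":0,"wy":0,"wz":-0.006},{"jaw":0.6,"tx":-2,"ty":0.8,"tz":205,"wx":0,"wy":0,"wz":-0.006},{"jaw":0.6,"tx":-2,"ty":0.8,"tz":215,"wx":0,"wy":0,"wz":-0.006},{"jaw":0.6,"tx":-2,"ty":0.8,"tz":220,"wx":0,"wy":0,"wz":-0.006},{"jaw":0.6,"tx":-2,"ty":0.8,"tz":220,"wx":0,"wy":0,"wz":-0.006},{"jaw":0.3,"tx":-2,"ty":0.8,"tz":220,"wx":0,"wy":0,"wz":-0.006},{"jaw":0,"tx":-2,"ty":0.8,"tz":220,"wx":0,"wy":0,"wz":-0.006},{"jaw":-0.2,"tx":-2,"ty":0.8,"tz":220,"wx":0,"wy":0,"wz":-0.006},{"jaw":-0.2,"tx":-2,"ty":0.8,"tz":220,"wx":0,"wy":0,"wz":-0.006}]' 60
python3 -m inch '[{"jaw":-0.2,"tx":0,"ty":0,"tz":-20,"wx":0,"wy":0,"wz":0},{"jaw":-0.2,"tx":0,"ty":0,"tz":-60,"wx":0,"wy":0,"wz":0},{"jaw":-0.2,"tx":0,"ty":0,"tz":-110,"wx":0,"wy":0,"wz":0},{"jaw":-0.2,"tx":0,"ty":0,"tz":-160,"wx":0,"wy":0,"wz":0},{"jaw":-0.2,"tx":0,"ty":0,"tz":-175,"wx":0,"wy":0,"wz":0},{"jaw":-0.2,"tx":0,"ty":0,"tz":-175,"wx":0,"wy":0,"wz":0}]'
python3 held.py
```

```text
t: 18.1
eef_pos: [0.62, 0.0873, 0.0024]
tcp_rot: [-0.043, 0.999, -0.0, 0.002]
ft_force: [-1.1, -1.0, 6.0]
grip_width: 0.0558
t: 18.7
eef_pos: [0.621, 0.0875, 0.1798]
tcp_rot: [-0.043, 0.999, -0.0, 0.004]
ft_force: [-0.4, -1.3, -1.6]
grip_width: 0.0561
held offset in tool mm [2.1 0. ] turn 0.0
t(mm) [ 119.7 -451.6   56.5] w [5.000e-03 1.000e-03 2.986e+00]
t(mm) [ 119.7 -451.6   56.5] w [-0.     0.004 -0.156]
now [0.6195 0.0874 0.1769] q [ 0.01  0.43  0.08  1.22  0.   -0.07] t 18.75
```

```bash
python3 -m inch '[{"jaw":-0.2,"tx":10,"ty":-40,"tz":0,"wx":0,"wy":0,"wz":-0.03},{"jaw":-0.2,"tx":22,"ty":-85,"tz":0,"wx":0,"wy":0,"wz":-0.06},{"jaw":-0.2,"tx":35,"ty":-132,"tz":0,"wx":0,"wy":0,"wz":-0.09},{"jaw":-0.2,"tx":48,"ty":-180,"tz":0,"wx":0,"wy":0,"wz":-0.12},{"jaw":-0.2,"tx":60,"ty":-228,"tz":0,"wx":0,"wy":0,"wz":-0.15},{"jaw":-0.2,"tx":72,"ty":-275,"tz":0,"wx":0,"wy":0,"wz":-0.156},{"jaw":-0.2,"tx":84,"ty":-320,"tz":0,"wx":0,"wy":0,"wz":-0.156},{"jaw":-0.2,"tx":96,"ty":-365,"tz":5,"wx":0,"wy":0,"wz":-0.156},{"jaw":-0.2,"tx":106,"ty":-405,"tz":15,"wx":0,"wy":0,"wz":-0.156},{"jaw":-0.2,"tx":114,"ty":-435,"tz":35,"wx":0,"wy":0,"wz":-0.156},{"jaw":-0.2,"tx":118.3,"ty":-451.6,"tz":70,"wx":0,"wy":0,"wz":-0.156},{"jaw":-0.2,"tx":118.3,"ty":-451.6,"tz":105,"wx":0,"wy":0,"wz":-0.156},{"jaw":-0.2,"tx":118.3,"ty":-451.6,"tz":115,"wx":0,"wy":0,"wz":-0.156},{"jaw":-0.2,"tx":118.3,"ty":-451.6,"tz":115,"wx":0,"wy":0,"wz":-0.156},{"jaw":-0.2,"tx":118.3,"ty":-451.6,"tz":115,"wx":0,"wy":0,"wz":-0.156},{"jaw":-0.2,"tx":118.3,"ty":-451.6,"tz":115,"wx":0,"wy":0,"wz":-0.156}]'
python3 held.py
```

```text
t: 20.35
eef_pos: [0.5409, -0.3731, 0.0623]
tcp_rot: [-0.121, 0.993, -0.001, 0.001]
ft_force: [0.0, -0.6, -1.1]
grip_width: 0.0557
held offset in tool mm [2.  0.3] turn -0.0
t(mm) [  1.4   0.6 -57.6] w [-3.00e-03 -5.00e-03 -3.14e+00]
t(mm) [  1.4   0.6 -57.6] w [-0.003  0.002  0.001]
now [ 0.541  -0.3732  0.0625] q [-0.73  0.56 -0.    1.01  0.   -0.97] t 20.4
```

```bash
python3 -m inch '[{"jaw":-0.2,"tx":0,"ty":0.3,"tz":12,"wx":0,"wy":0,"wz":0},{"jaw":-0.2,"tx":0,"ty":0.3,"tz":20,"wx":0,"wy":0,"wz":0},{"jaw":-0.2,"tx":0,"ty":0.3,"tz":22,"wx":0,"wy":0,"wz":0},{"jaw":-0.2,"tx":0,"ty":0.3,"tz":22,"wx":0,"wy":0,"wz":0},{"jaw":-0.2,"tx":0,"ty":0.3,"tz":22,"wx":0,"wy":0,"wz":0}]'
python3 -m inch '[{"jaw":-0.2,"tx":0,"ty":0,"tz":1,"wx":0,"wy":0,"wz":0},{"jaw":-0.2,"tx":0,"ty":0,"tz":1.5,"wx":0,"wy":0,"wz":0},{"jaw":-0.2,"tx":0,"ty":0,"tz":1.5,"wx":0,"wy":0,"wz":0}]'
```

```text
t: 20.9
eef_pos: [0.5398, -0.3724, 0.0395]
tcp_rot: [-0.121, 0.993, -0.0, 0.001]
ft_force: [-1.4, 1.1, 7.9]
grip_width: 0.0555
t: 21.2
eef_pos: [0.5399, -0.3724, 0.0394]
tcp_rot: [-0.121, 0.993, -0.001, 0.001]
ft_force: [-3.7, 4.2, 15.1]
grip_width: 0.0557
```

Contact is made. I release, rise, measure the pile, then go to the next panel.

```bash
python3 -m inch '[{"jaw":-0.2,"tx":0,"ty":0,"tz":-1.5,"wx":0,"wy":0,"wz":0},{"jaw":0.7,"tx":0,"ty":0,"tz":-1.5,"wx":0,"wy":0,"wz":0},{"jaw":0.7,"tx":0,"ty":0,"tz":-1.5,"wx":0,"wy":0,"wz":0},{"jaw":0.7,"tx":0,"ty":0,"tz":-2,"wx":0,"wy":0,"wz":0},{"jaw":0.7,"tx":0,"ty":0,"tz":-20,"wx":0,"wy":0,"wz":0},{"jaw":0.7,"tx":0,"ty":0,"tz":-60,"wx":0,"wy":0,"wz":0},{"jaw":0.7,"tx":0,"ty":0,"tz":-110,"wx":0,"wy":0,"wz":0},{"jaw":0.7,"tx":0,"ty":0,"tz":-150,"wx":0,"wy":0,"wz":0},{"jaw":0.7,"tx":0,"ty":0,"tz":-180,"wx":0,"wy":0,"wz":0},{"jaw":0.7,"tx":0,"ty":0,"tz":-180,"wx":0,"wy":0,"wz":0},{"jaw":0.7,"tx":0,"ty":0,"tz":-180,"wx":0,"wy":0,"wz":0}]'
python3 - <<'E'
from h import *
im,m=shot("wrist","w11")
to((.613,.235,.22),-.028)
E
python3 holes.py .049
```

```text
t: 22.3
eef_pos: [0.5398, -0.3728, 0.2171]
tcp_rot: [-0.121, 0.993, -0.0, 0.0]
ft_force: [-0.1, 0.0, -0.3]
grip_width: 0.0727
t(mm) [-217.3  571.9   -3.9] w [ 1.000e-03  1.000e-03 -2.871e+00]
t(mm) [-217.3  571.9   -3.9] w [ 0.001 -0.001  0.27 ]
now [ 0.5392 -0.3723  0.2156] q [-0.73  0.48  0.26  1.35  0.   -0.97] t 22.35
err mm in base [-1.3  0.6] yaw err 0.001 [[47.8, 37.8], [47.7, -37.7], [-47.7, -37.9], [-47.8, 37.8]]
```

```bash
python3 -m inch '[{"jaw":0.7,"tx":-17,"ty":45,"tz":-4,"wx":0,"wy":0,"wz":0.27},{"jaw":0.7,"tx":-217,"ty":572,"tz":-4,"wx":0,"wy":0,"wz":0.27},{"jaw":0.7,"tx":-217,"ty":572,"tz":-4,"wx":0,"wy":0,"wz":0.27},{"jaw":0.7,"tx":-217,"ty":572,"tz":-4,"wx":0,"wy":0,"wz":0.27},{"jaw":0.7,"tx":-217,"ty":572,"tz":-4,"wx":0,"wy":0,"wz":0.27},{"jaw":0.7,"tx":-217,"ty":572,"tz":-4,"wx":0,"wy":0,"wz":0.27},{"jaw":0.7,"tx":-217,"ty":572,"tz":-4,"wx":0,"wy":0,"wz":0.27},{"jaw":0.7,"tx":-217,"ty":572,"tz":-4,"wx":0,"wy":0,"wz":0.27},{"jaw":0.7,"tx":-217,"ty":572,"tz":-4,"wx":0,"wy":0,"wz":0.27},{"jaw":0.7,"tx":-217,"ty":572,"tz":-4,"wx":0,"wy":0,"wz":0.27},{"jaw":0.7,"tx":-217,"ty":572,"tz":-4,"wx":0,"wy":0,"wz":0.27},{"jaw":0.7,"tx":-217,"ty":572,"tz":-4,"wx":0,"wy":0,"wz":0.27},{"jaw":0.7,"tx":-217,"ty":572,"tz":-4,"wx":0,"wy":0,"wz":0.27},{"jaw":0.7,"tx":-217,"ty":572,"tz":-4,"wx":0,"wy":0,"wz":0.27},{"jaw":0.7,"tx":-217,"ty":572,"tz":-4,"wx":0,"wy":0,"wz":0.27},{"jaw":0.7,"tx":-217,"ty":572,"tz":-4,"wx":0,"wy":0,"wz":0.27},{"jaw":0.7,"tx":-217,"ty":572,"tz":-4,"wx":0,"wy":0,"wz":0.27},{"jaw":0.7,"tx":-217,"ty":572,"tz":-4,"wx":0,"wy":0,"wz":0.27}]'
python3 panel.py .613 .235 .012 w12
```

```text
t: 24.2
eef_pos: [0.6132, 0.2334, 0.2211]
tcp_rot: [0.015, 1.0, 0.0, 0.0]
ft_force: [-0.0, 0.2, 0.6]
grip_width: 0.0726
panel [0.615  0.2361] [120.7 104.5] -0.028 px [279. 121.] [370. 221.]
t(mm) [ -1.7   2.4 219.1] w [ 1.00e-03 -0.00e+00  3.14e+00]
t(mm) [ -1.7   2.4 219.1] w [ 0.     0.    -0.002]
now [0.6132 0.2337 0.2211] q [0.24 0.48 0.27 1.36 0.   0.27] t 24.25
```

```bash
python3 -m inch '[{"jaw":0.6,"tx":-0.8,"ty":2,"tz":50,"wx":0,"wy":0,"wz":0},{"jaw":0.6,"tx":-0.8,"ty":2,"tz":100,"wx":0,"wy":0,"wz":0},{"jaw":0.6,"tx":-0.8,"ty":2,"tz":150,"wx":0,"wy":0,"wz":0},{"jaw":0.6,"tx":-0.8,"ty":2,"tz":185,"wx":0,"wy":0,"wz":0},{"jaw":0.6,"tx":-0.8,"ty":2,"tz":205,"wx":0,"wy":0,"wz":0},{"jaw":0.6,"tx":-0.8,"ty":2,"tz":215,"wx":0,"wy":0,"wz":0},{"jaw":0.6,"tx":-0.8,"ty":2,"tz":221,"wx":0,"wy":0,"wz":0},{"jaw":0.6,"tx":-0.8,"ty":2,"tz":221,"wx":0,"wy":0,"wz":0},{"jaw":0.3,"tx":-0.8,"ty":2,"tz":221,"wx":0,"wy":0,"wz":0},{"jaw":0,"tx":-0.8,"ty":2,"tz":221,"wx":0,"wy":0,"wz":0},{"jaw":-0.2,"tx":-0.8,"ty":2,"tz":221,"wx":0,"wy":0,"wz":0},{"jaw":-0.2,"tx":-0.8,"ty":2,"tz":221,"wx":0,"wy":0,"wz":0}]' 60
python3 -m inch '[{"jaw":-0.2,"tx":0,"ty":0,"tz":-20,"wx":0,"wy":0,"wz":0},{"jaw":-0.2,"tx":0,"ty":0,"tz":-60,"wx":0,"wy":0,"wz":0},{"jaw":-0.2,"tx":0,"ty":0,"tz":-110,"wx":0,"wy":0,"wz":0},{"jaw":-0.2,"tx":0,"ty":0,"tz":-160,"wx":0,"wy":0,"wz":0},{"jaw":-0.2,"tx":0,"ty":0,"tz":-175,"wx":0,"wy":0,"wz":0},{"jaw":-0.2,"tx":0,"ty":0,"tz":-175,"wx":0,"wy":0,"wz":0},{"jaw":-0.2,"tx":0,"ty":0,"tz":-175,"wx":0,"wy":0,"wz":0}]'
python3 held.py
```

```text
t: 25.45
eef_pos: [0.6152, 0.2371, 0.0019]
tcp_rot: [0.014, 1.0, 0.0, 0.002]
ft_force: [-1.4, 0.5, 6.8]
grip_width: 0.0557
t: 26.15
eef_pos: [0.6135, 0.2368, 0.1742]
tcp_rot: [0.014, 1.0, 0.0, -0.0]
ft_force: [-0.6, -0.3, -1.5]
grip_width: 0.0557
held offset in tool mm [ 0.5 -0.1] turn 0.0
t(mm) [  56.4 -611.2   53.5] w [-0.004  0.     2.872]
t(mm) [  56.4 -611.2   53.5] w [-0.    -0.003 -0.27 ]
now [0.6128 0.2366 0.173 ] q [0.25 0.5  0.18 1.25 0.   0.27] t 26.2
```

```bash
python3 -m inch '[{"jaw":-0.2,"tx":4,"ty":-40,"tz":-5,"wx":0,"wy":0,"wz":-0.03},{"jaw":-0.2,"tx":8,"ty":-85,"tz":-5,"wx":0,"wy":0,"wz":-0.06},{"jaw":-0.2,"tx":12,"ty":-132,"tz":-5,"wx":0,"wy":0,"wz":-0.09},{"jaw":-0.2,"tx":16,"ty":-180,"tz":-5,"wx":0,"wy":0,"wz":-0.12},{"jaw":-0.2,"tx":20,"ty":-228,"tz":-5,"wx":0,"wy":0,"wz":-0.15},{"jaw":-0.2,"tx":25,"ty":-275,"tz":-5,"wx":0,"wy":0,"wz":-0.18},{"jaw":-0.2,"tx":30,"ty":-322,"tz":-5,"wx":0,"wy":0,"wz":-0.21},{"jaw":-0.2,"tx":34,"ty":-370,"tz":-5,"wx":0,"wy":0,"wz":-0.24},{"jaw":-0.2,"tx":38,"ty":-418,"tz":-5,"wx":0,"wy":0,"wz":-0.27},{"jaw":-0.2,"tx":43,"ty":-465,"tz":0,"wx":0,"wy":0,"wz":-0.27},{"jaw":-0.2,"tx":48,"ty":-512,"tz":0,"wx":0,"wy":0,"wz":-0.27},{"jaw":-0.2,"tx":52,"ty":-555,"tz":10,"wx":0,"wy":0,"wz":-0.27},{"jaw":-0.2,"tx":54,"ty":-590,"tz":25,"wx":0,"wy":0,"wz":-0.27},{"jaw":-0.2,"tx":55.7,"ty":-611.2,"tz":60,"wx":0,"wy":0,"wz":-0.27},{"jaw":-0.2,"tx":55.7,"ty":-611.2,"tz":90,"wx":0,"wy":0,"wz":-0.27},{"jaw":-0.2,"tx":55.7,"ty":-611.2,"tz":98,"wx":0,"wy":0,"wz":-0.27},{"jaw":-0.2,"tx":55.7,"ty":-611.2,"tz":98,"wx":0,"wy":0,"wz":-0.27},{"jaw":-0.2,"tx":55.7,"ty":-611.2,"tz":98,"wx":0,"wy":0,"wz":-0.27},{"jaw":-0.2,"tx":55.7,"ty":-611.2,"tz":98,"wx":0,"wy":0,"wz":-0.27}]'
python3 held.py
```

```text
t: 28.1
eef_pos: [0.5424, -0.3727, 0.0786]
tcp_rot: [-0.121, 0.993, -0.001, 0.001]
ft_force: [0.2, -0.9, -0.5]
grip_width: 0.0554
held offset in tool mm [0.5 0.3] turn 0.0
t(mm) [  2.9   0.6 -41.2] w [-3.00e-03 -4.00e-03 -3.14e+00]
t(mm) [  2.9   0.6 -41.2] w [-0.003  0.002  0.001]
now [ 0.5424 -0.3728  0.0788] q [-0.72  0.55  0.02  1.04  0.   -0.97] t 28.15
```

```bash
python3 -m inch '[{"jaw":-0.2,"tx":1.9,"ty":0.2,"tz":12,"wx":0,"wy":0,"wz":0},{"jaw":-0.2,"tx":1.9,"ty":0.2,"tz":22,"wx":0,"wy":0,"wz":0},{"jaw":-0.2,"tx":1.9,"ty":0.2,"tz":26,"wx":0,"wy":0,"wz":0},{"jaw":-0.2,"tx":1.9,"ty":0.2,"tz":26,"wx":0,"wy":0,"wz":0},{"jaw":-0.2,"tx":1.9,"ty":0.2,"tz":26,"wx":0,"wy":0,"wz":0}]'
python3 -m inch '[{"jaw":-0.2,"tx":0,"ty":0,"tz":1,"wx":0,"wy":0,"wz":0},{"jaw":-0.2,"tx":0,"ty":0,"tz":1.5,"wx":0,"wy":0,"wz":0},{"jaw":-0.2,"tx":0,"ty":0,"tz":1.5,"wx":0,"wy":0,"wz":0}]'
```

```text
t: 28.65
eef_pos: [0.5387, -0.3722, 0.051]
tcp_rot: [-0.121, 0.993, 0.0, -0.0]
ft_force: [-1.9, 2.2, 5.0]
grip_width: 0.056
t: 28.95
eef_pos: [0.5387, -0.3722, 0.0509]
tcp_rot: [-0.121, 0.993, 0.0, -0.0]
ft_force: [-4.8, 5.0, 14.2]
grip_width: 0.056
```

```bash
python3 -m inch '[{"jaw":-0.2,"tx":0,"ty":0,"tz":-1.5,"wx":0,"wy":0,"wz":0},{"jaw":0.7,"tx":0,"ty":0,"tz":-1.5,"wx":0,"wy":0,"wz":0},{"jaw":0.7,"tx":0,"ty":0,"tz":-1.5,"wx":0,"wy":0,"wz":0},{"jaw":0.7,"tx":0,"ty":0,"tz":-2,"wx":0,"wy":0,"wz":0},{"jaw":0.7,"tx":0,"ty":0,"tz":-20,"wx":0,"wy":0,"wz":0},{"jaw":0.7,"tx":0,"ty":0,"tz":-60,"wx":0,"wy":0,"wz":0},{"jaw":0.7,"tx":0,"ty":0,"tz":-110,"wx":0,"wy":0,"wz":0},{"jaw":0.7,"tx":0,"ty":0,"tz":-150,"wx":0,"wy":0,"wz":0},{"jaw":0.7,"tx":0,"ty":0,"tz":-175,"wx":0,"wy":0,"wz":0},{"jaw":0.7,"tx":0,"ty":0,"tz":-175,"wx":0,"wy":0,"wz":0},{"jaw":0.7,"tx":0,"ty":0,"tz":-175,"wx":0,"wy":0,"wz":0}]'
python3 - <<'E'
from h import *
im,m=shot("wrist","w13")
to((.436,.378,.22),.005)
E
python3 holes.py .061
```

```text
t: 30.05
eef_pos: [0.5395, -0.3731, 0.2244]
tcp_rot: [-0.121, 0.993, -0.0, 0.0]
ft_force: [0.2, 0.0, -0.6]
grip_width: 0.0723
t(mm) [-80.1 753.4   4. ] w [ 1.000e-03  2.000e-03 -2.904e+00]
t(mm) [-80.1 753.4   4. ] w [ 0.001 -0.001  0.237]
now [ 0.5389 -0.3726  0.2231] q [-0.73  0.48  0.27  1.37  0.   -0.97] t 30.1
err mm in base [-0.4  0.6] yaw err 0.0 [[47.9, 37.8], [47.9, -37.8], [-47.9, -37.8], [-47.9, 37.8]]
```

```bash
python3 -m inch '[{"jaw":0.7,"tx":-5,"ty":45,"tz":4,"wx":0,"wy":0,"wz":0.237},{"jaw":0.7,"tx":-80,"ty":753,"tz":4,"wx":0,"wy":0,"wz":0.237},{"jaw":0.7,"tx":-80,"ty":753,"tz":4,"wx":0,"wy":0,"wz":0.237},{"jaw":0.7,"tx":-80,"ty":753,"tz":4,"wx":0,"wy":0,"wz":0.237},{"jaw":0.7,"tx":-80,"ty":753,"tz":4,"wx":0,"wy":0,"wz":0.237},{"jaw":0.7,"tx":-80,"ty":753,"tz":4,"wx":0,"wy":0,"wz":0.237},{"jaw":0.7,"tx":-80,"ty":753,"tz":4,"wx":0,"wy":0,"wz":0.237},{"jaw":0.7,"tx":-80,"ty":753,"tz":4,"wx":0,"wy":0,"wz":0.237},{"jaw":0.7,"tx":-80,"ty":753,"tz":4,"wx":0,"wy":0,"wz":0.237},{"jaw":0.7,"tx":-80,"ty":753,"tz":4,"wx":0,"wy":0,"wz":0.237},{"jaw":0.7,"tx":-80,"ty":753,"tz":4,"wx":0,"wy":0,"wz":0.237},{"jaw":0.7,"tx":-80,"ty":753,"tz":4,"wx":0,"wy":0,"wz":0.237},{"jaw":0.7,"tx":-80,"ty":753,"tz":4,"wx":0,"wy":0,"wz":0.237},{"jaw":0.7,"tx":-80,"ty":753,"tz":4,"wx":0,"wy":0,"wz":0.237},{"jaw":0.7,"tx":-80,"ty":753,"tz":4,"wx":0,"wy":0,"wz":0.237},{"jaw":0.7,"tx":-80,"ty":753,"tz":4,"wx":0,"wy":0,"wz":0.237},{"jaw":0.7,"tx":-80,"ty":753,"tz":4,"wx":0,"wy":0,"wz":0.237},{"jaw":0.7,"tx":-80,"ty":753,"tz":4,"wx":0,"wy":0,"wz":0.237},{"jaw":0.7,"tx":-80,"ty":753,"tz":4,"wx":0,"wy":0,"wz":0.237},{"jaw":0.7,"tx":-80,"ty":753,"tz":4,"wx":0,"wy":0,"wz":0.237}]'
python3 panel.py .436 .378 .012 w14
```

```text
t: 32.15
eef_pos: [0.4368, 0.3757, 0.2204]
tcp_rot: [-0.001, 1.0, -0.0, -0.0]
ft_force: [-0.4, 0.6, -0.5]
grip_width: 0.0727
panel [0.436  0.3784] [121.7 105.1] 0.019 px [278. 118.] [370. 220.]
t(mm) [  0.9   2.5 218.5] w [ 0.    -0.     3.126]
t(mm) [  0.9   2.5 218.5] w [ 0.     0.    -0.016]
now [0.4369 0.3759 0.2205] q [ 0.57  0.32  0.03  1.28 -0.    0.57] t 32.2
```

View pics/w14.png

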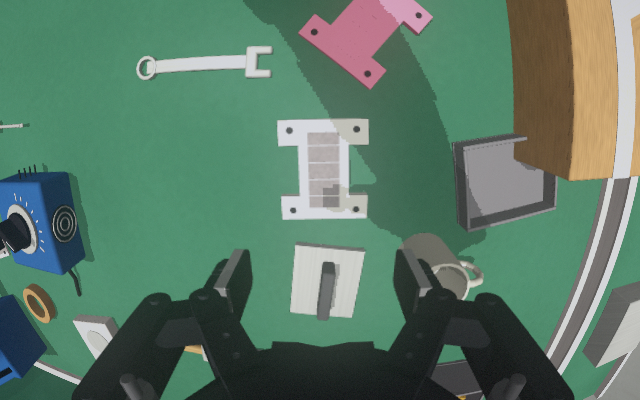

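The last loose panel spans px (278,118) to (370,220). The weight is behind it at (327,282), with the handle upright.

```bash
python3 -m inch '[{"jaw":0.6,"tx":1.5,"ty":2,"tz":50,"wx":0,"wy":0,"wz":-0.01},{"jaw":0.6,"tx":1.5,"ty":2,"tz":100,"wx":0,"wy":0,"wz":-0.01},{"jaw":0.6,"tx":1.5,"ty":2,"tz":150,"wx":0,"wy":0,"wz":-0.01},{"jaw":0.6,"tx":1.5,"ty":2,"tz":185,"wx":0,"wy":0,"wz":-0.01},{"jaw":0.6,"tx":1.5,"ty":2,"tz":205,"wx":0,"wy":0,"wz":-0.01},{"jaw":0.6,"tx":1.5,"ty":2,"tz":215,"wx":0,"wy":0,"wz":-0.01},{"jaw":0.6,"tx":1.5,"ty":2,"tz":220,"wx":0,"wy":0,"wz":-0.01},{"jaw":0.6,"tx":1.5,"ty":2,"tz":220,"wx":0,"wy":0,"wz":-0.01},{"jaw":0.3,"tx":1.5,"ty":2,"tz":220,"wx":0,"wy":0,"wz":-0.01},{"jaw":0,"tx":1.5,"ty":2,"tz":220,"wx":0,"wy":0,"wz":-0.01},{"jaw":-0.2,"tx":1.5,"ty":2,"tz":220,"wx":0,"wy":0,"wz":-0.01},{"jaw":-0.2,"tx":1.5,"ty":2,"tz":220,"wx":0,"wy":0,"wz":-0.01}]' 60
python3 -m inch '[{"jaw":-0.2,"tx":0,"ty":0,"tz":-20,"wx":0,"wy":0,"wz":0},{"jaw":-0.2,"tx":0,"ty":0,"tz":-60,"wx":0,"wy":0,"wz":0},{"jaw":-0.2,"tx":0,"ty":0,"tz":-110,"wx":0,"wy":0,"wz":0},{"jaw":-0.2,"tx":0,"ty":0,"tz":-160,"wx":0,"wy":0,"wz":0},{"jaw":-0.2,"tx":0,"ty":0,"tz":-180,"wx":0,"wy":0,"wz":0},{"jaw":-0.2,"tx":0,"ty":0,"tz":-180,"wx":0,"wy":0,"wz":0},{"jaw":-0.2,"tx":0,"ty":0,"tz":-180,"wx":0,"wy":0,"wz":0}]'
python3 held.py
```

```text
t: 33.4
eef_pos: [0.436, 0.3799, 0.0023]
tcp_rot: [-0.008, 1.0, 0.001, 0.001]
ft_force: [-1.9, -1.5, 6.4]
grip_width: 0.0557
t: 34.1
eef_pos: [0.4349, 0.3795, 0.1805]
tcp_rot: [-0.008, 1.0, 0.0, 0.0]
ft_force: [0.6, 0.9, -1.6]
grip_width: 0.0557
held offset in tool mm [ 0.5 -0. ] turn 0.0
t(mm) [ -93.7 -753.3   59.6] w [-2.000e-03  1.000e-03  2.915e+00]
t(mm) [ -93.7 -753.3   59.6] w [-0.001 -0.001 -0.227]
now [0.4341 0.379  0.1792] q [ 0.58  0.34 -0.05  1.19  0.    0.56] t 34.15
```

```bash
python3 -m inch '[{"jaw":-0.2,"tx":-4,"ty":-35,"tz":-5,"wx":0,"wy":0,"wz":-0.02},{"jaw":-0.2,"tx":-10,"ty":-80,"tz":-5,"wx":0,"wy":0,"wz":-0.04},{"jaw":-0.2,"tx":-16,"ty":-128,"tz":-5,"wx":0,"wy":0,"wz":-0.06},{"jaw":-0.2,"tx":-22,"ty":-176,"tz":-5,"wx":0,"wy":0,"wz":-0.08},{"jaw":-0.2,"tx":-28,"ty":-224,"tz":-5,"wx":0,"wy":0,"wz":-0.1},{"jaw":-0.2,"tx":-34,"ty":-272,"tz":-5,"wx":0,"wy":0,"wz":-0.12},{"jaw":-0.2,"tx":-40,"ty":-320,"tz":-5,"wx":0,"wy":0,"wz":-0.14},{"jaw":-0.2,"tx":-46,"ty":-368,"tz":-5,"wx":0,"wy":0,"wz":-0.16},{"jaw":-0.2,"tx":-52,"ty":-416,"tz":-5,"wx":0,"wy":0,"wz":-0.18},{"jaw":-0.2,"tx":-58,"ty":-464,"tz":-5,"wx":0,"wy":0,"wz":-0.2},{"jaw":-0.2,"tx":-64,"ty":-512,"tz":-5,"wx":0,"wy":0,"wz":-0.22},{"jaw":-0.2,"tx":-70,"ty":-560,"tz":-5,"wx":0,"wy":0,"wz":-0.227},{"jaw":-0.2,"tx":-76,"ty":-608,"tz":-5,"wx":0,"wy":0,"wz":-0.227},{"jaw":-0.2,"tx":-82,"ty":-656,"tz":-5,"wx":0,"wy":0,"wz":-0.227},{"jaw":-0.2,"tx":-88,"ty":-700,"tz":-5,"wx":0,"wy":0,"wz":-0.227},{"jaw":-0.2,"tx":-92,"ty":-735,"tz":0,"wx":0,"wy":0,"wz":-0.227},{"jaw":-0.2,"tx":-93.7,"ty":-753.3,"tz":25,"wx":0,"wy":0,"wz":-0.227},{"jaw":-0.2,"tx":-93.7,"ty":-753.3,"tz":65,"wx":0,"wy":0,"wz":-0.227},{"jaw":-0.2,"tx":-93.7,"ty":-753.3,"tz":84,"wx":0,"wy":0,"wz":-0.227},{"jaw":-0.2,"tx":-93.7,"ty":-753.3,"tz":84,"wx":0,"wy":0,"wz":-0.227}]'
python3 -m inch '[{"jaw":-0.2,"tx":0,"ty":0,"tz":0,"wx":0,"wy":0,"wz":0},{"jaw":-0.2,"tx":0,"ty":0,"tz":0,"wx":0,"wy":0,"wz":0}]'
python3 held.py
```

```text
t: 36.15
eef_pos: [0.5363, -0.3697, 0.0895]
tcp_rot: [-0.12, 0.993, 0.005, -0.004]
ft_force: [-0.1, -1.1, -1.9]
grip_width: 0.0561
t: 36.35
eef_pos: [0.5406, -0.3727, 0.0972]
tcp_rot: [-0.121, 0.993, -0.001, 0.001]
ft_force: [-0.4, 0.7, -0.6]
grip_width: 0.0558
held offset in tool mm [0.5 0.3] turn 0.0
t(mm) [  1.4   0.4 -22.2] w [-2.000e-03 -3.000e-03 -3.141e+00]
t(mm) [  1.4   0.4 -22.2] w [-0.002  0.001  0.001]
now [ 0.5408 -0.3729  0.0978] q [-0.73  0.53  0.05  1.08  0.   -0.97] t 36.4
```

```bash
python3 -m inch '[{"jaw":-0.2,"tx":0,"ty":0,"tz":15,"wx":0,"wy":0,"wz":0},{"jaw":-0.2,"tx":0,"ty":0,"tz":27,"wx":0,"wy":0,"wz":0},{"jaw":-0.2,"tx":0,"ty":0,"tz":32,"wx":0,"wy":0,"wz":0},{"jaw":-0.2,"tx":0,"ty":0,"tz":32,"wx":0,"wy":0,"wz":0},{"jaw":-0.2,"tx":0,"ty":0,"tz":32,"wx":0,"wy":0,"wz":0}]'
python3 -m inch '[{"jaw":-0.2,"tx":0,"ty":0,"tz":1,"wx":0,"wy":0,"wz":0},{"jaw":-0.2,"tx":0,"ty":0,"tz":1.5,"wx":0,"wy":0,"wz":0},{"jaw":-0.2,"tx":0,"ty":0,"tz":1.5,"wx":0,"wy":0,"wz":0}]'
```

```text
t: 36.9
eef_pos: [0.5401, -0.3725, 0.0647]
tcp_rot: [-0.121, 0.993, -0.0, 0.0]
ft_force: [-0.4, -0.1, -1.8]
grip_width: 0.0557
t: 37.2
eef_pos: [0.5402, -0.3726, 0.0634]
tcp_rot: [-0.121, 0.993, -0.0, 0.0]
ft_force: [0.1, -0.1, 1.8]
grip_width: 0.0559
```

```bash
python3 -m inch '[{"jaw":-0.2,"tx":0,"ty":0,"tz":0.7,"wx":0,"wy":0,"wz":0},{"jaw":0.7,"tx":0,"ty":0,"tz":0,"wx":0,"wy":0,"wz":0},{"jaw":0.7,"tx":0,"ty":0,"tz":0,"wx":0,"wy":0,"wz":0},{"jaw":0.7,"tx":0,"ty":0,"tz":-2,"wx":0,"wy":0,"wz":0},{"jaw":0.7,"tx":0,"ty":0,"tz":-20,"wx":0,"wy":0,"wz":0},{"jaw":0.7,"tx":0,"ty":0,"tz":-60,"wx":0,"wy":0,"wz":0},{"jaw":0.7,"tx":0,"ty":0,"tz":-110,"wx":0,"wy":0,"wz":0},{"jaw":0.7,"tx":0,"ty":0,"tz":-150,"wx":0,"wy":0,"wz":0},{"jaw":0.7,"tx":0,"ty":0,"tz":-165,"wx":0,"wy":0,"wz":0},{"jaw":0.7,"tx":0,"ty":0,"tz":-165,"wx":0,"wy":0,"wz":0},{"jaw":0.7,"tx":0,"ty":0,"tz":-165,"wx":0,"wy":0,"wz":0}]'
python3 - <<'E'
from h import *
im,m=shot("wrist","w15")
to((.589,.38,.24),-.105)
cv2.imwrite("pics/w15c.png",cv2.resize(im[80:260,220:430,::-1],None,fx=3,fy=3))
E
python3 holes.py .073
```

```text
t: 38.3
eef_pos: [0.5398, -0.3723, 0.227]
tcp_rot: [-0.121, 0.993, 0.0, -0.0]
ft_force: [-0.1, -0.0, -1.2]
grip_width: 0.0726
t(mm) [-228.5  718.2  -12.8] w [ 2.000e-03  3.000e-03 -2.794e+00]
t(mm) [-228.5  718.2  -12.8] w [ 0.002 -0.002  0.347]
now [ 0.5394 -0.372   0.226 ] q [-0.73  0.48  0.28  1.37  0.   -0.97] t 38.35
err mm in base [0.5 0.4] yaw err -0.0 [[47.7, 37.8], [47.8, -37.8], [-47.7, -37.8], [-47.8, 37.8]]
```

View pics/w15c.png

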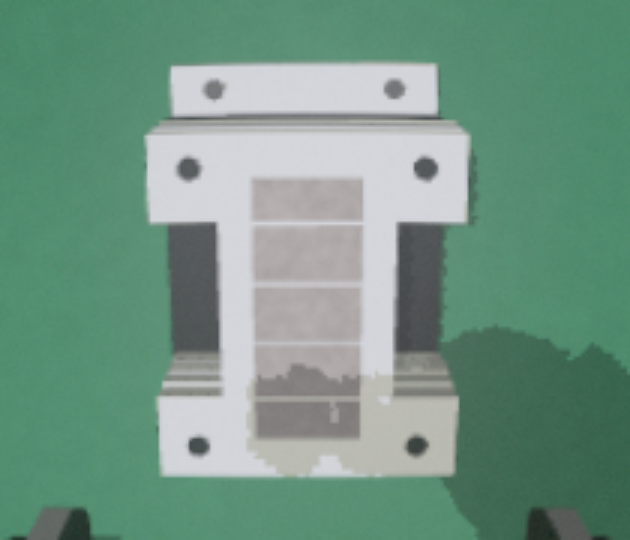

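The crop shows a neat pile of four, with the top panel's holes regular. Now the weight.

```bash
python3 -m inch '[{"jaw":0.7,"tx":-14,"ty":45,"tz":-14,"wx":0,"wy":0,"wz":0.347},{"jaw":0.7,"tx":-228,"ty":718,"tz":-14,"wx":0,"wy":0,"wz":0.347},{"jaw":0.7,"tx":-228,"ty":718,"tz":-14,"wx":0,"wy":0,"wz":0.347},{"jaw":0.7,"tx":-228,"ty":718,"tz":-14,"wx":0,"wy":0,"wz":0.347},{"jaw":0.7,"tx":-228,"ty":718,"tz":-14,"wx":0,"wy":0,"wz":0.347},{"jaw":0.7,"tx":-228,"ty":718,"tz":-14,"wx":0,"wy":0,"wz":0.347},{"jaw":0.7,"tx":-228,"ty":718,"tz":-14,"wx":0,"wy":0,"wz":0.347},{"jaw":0.7,"tx":-228,"ty":718,"tz":-14,"wx":0,"wy":0,"wz":0.347},{"jaw":0.7,"tx":-228,"ty":718,"tz":-14,"wx":0,"wy":0,"wz":0.347},{"jaw":0.7,"tx":-228,"ty":718,"tz":-14,"wx":0,"wy":0,"wz":0.347},{"jaw":0.7,"tx":-228,"ty":718,"tz":-14,"wx":0,"wy":0,"wz":0.347},{"jaw":0.7,"tx":-228,"ty":718,"tz":-14,"wx":0,"wy":0,"wz":0.347},{"jaw":0.7,"tx":-228,"ty":718,"tz":-14,"wx":0,"wy":0,"wz":0.347},{"jaw":0.7,"tx":-228,"ty":718,"tz":-14,"wx":0,"wy":0,"wz":0.347},{"jaw":0.7,"tx":-228,"ty":718,"tz":-14,"wx":0,"wy":0,"wz":0.347},{"jaw":0.7,"tx":-228,"ty":718,"tz":-14,"wx":0,"wy":0,"wz":0.347},{"jaw":0.7,"tx":-228,"ty":718,"tz":-14,"wx":0,"wy":0,"wz":0.347},{"jaw":0.7,"tx":-228,"ty":718,"tz":-14,"wx":0,"wy":0,"wz":0.347},{"jaw":0.7,"tx":-228,"ty":718,"tz":-14,"wx":0,"wy":0,"wz":0.347},{"jaw":0.7,"tx":-228,"ty":718,"tz":-14,"wx":0,"wy":0,"wz":0.347}]'
python3 panel.py .589 .38 .012 w16
python3 - <<'E'
from h import *
im,m=shot("wrist"); hsv=cv2.cvtColor(im,cv2.COLOR_RGB2HSV); u,v=project(m,[.589,.38,.03]).astype(int); print(u,v)
k=np.zeros(im.shape[:2],bool); k[v-55:v+50,u-40:u+40]=1
for c in blobs(k&(hsv[...,1]<80)&(hsv[...,2]<90),100,9000): print("handle",c.min(0),c.max(0),rect(plane(m,c,.045)),rect(plane(m,c,.012)))
cv2.imwrite("pics/w16c.png",cv2.resize(im[90:270,220:430,::-1],None,fx=3,fy=3))
E
```

```text
t: 40.4
eef_pos: [0.5895, 0.3776, 0.2423]
tcp_rot: [0.053, 0.999, 0.0, 0.0]
ft_force: [0.6, -0.6, -0.3]
grip_width: 0.0724
panel [0.5912 0.381 ] [110.5  91.1] -0.108 px [288. 124.] [363. 211.]
t(mm) [ -1.3   3.4 240.4] w [-1.00e-03  0.00e+00 -3.14e+00]
t(mm) [ -1.3   3.4 240.4] w [0.    0.    0.001]
now [0.5895 0.3777 0.2424] q [ 0.46  0.58  0.48  1.47 -0.    0.56] t 40.45
324 170
```

View pics/w16c.png

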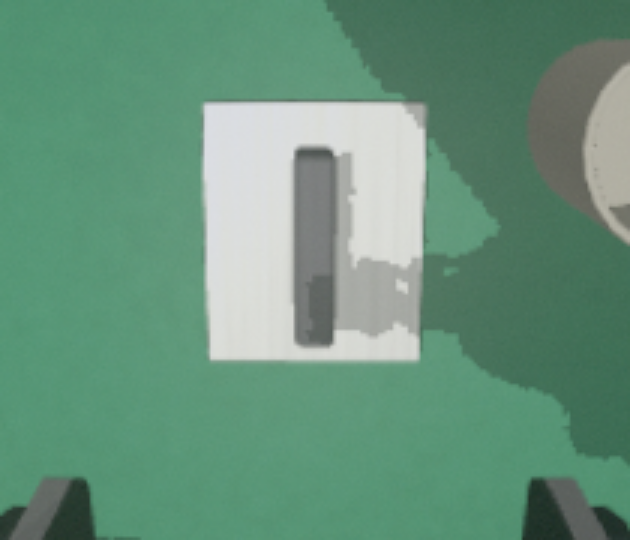

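The weight's slab spans crop (203,102) to (425,360), and the bar handle is upright at crop (314,247). I grip the handle.

```bash
python3 -m inch '[{"jaw":0.6,"tx":-0.5,"ty":3,"tz":50,"wx":0,"wy":0,"wz":0},{"jaw":0.4,"tx":-0.5,"ty":3,"tz":100,"wx":0,"wy":0,"wz":0},{"jaw":0.2,"tx":-0.5,"ty":3,"tz":150,"wx":0,"wy":0,"wz":0},{"jaw":0.2,"tx":-0.5,"ty":3,"tz":185,"wx":0,"wy":0,"wz":0},{"jaw":0.2,"tx":-0.5,"ty":3,"tz":210,"wx":0,"wy":0,"wz":0},{"jaw":0.2,"tx":-0.5,"ty":3,"tz":222,"wx":0,"wy":0,"wz":0},{"jaw":0.2,"tx":-0.5,"ty":3,"tz":224,"wx":0,"wy":0,"wz":0},{"jaw":0.2,"tx":-0.5,"ty":3,"tz":224,"wx":0,"wy":0,"wz":0},{"jaw":-0.3,"tx":-0.5,"ty":3,"tz":224,"wx":0,"wy":0,"wz":0},{"jaw":-0.8,"tx":-0.5,"ty":3,"tz":224,"wx":0,"wy":0,"wz":0},{"jaw":-1,"tx":-0.5,"ty":3,"tz":224,"wx":0,"wy":0,"wz":0},{"jaw":-1,"tx":-0.5,"ty":3,"tz":224,"wx":0,"wy":0,"wz":0},{"jaw":-1,"tx":-0.5,"ty":3,"tz":224,"wx":0,"wy":0,"wz":0}]' 90
python3 -m inch '[{"jaw":-1,"tx":0,"ty":0,"tz":-15,"wx":0,"wy":0,"wz":0},{"jaw":-1,"tx":0,"ty":0,"tz":-45,"wx":0,"wy":0,"wz":0},{"jaw":-1,"tx":0,"ty":0,"tz":-85,"wx":0,"wy":0,"wz":0},{"jaw":-1,"tx":0,"ty":0,"tz":-130,"wx":0,"wy":0,"wz":0},{"jaw":-1,"tx":0,"ty":0,"tz":-170,"wx":0,"wy":0,"wz":0},{"jaw":-1,"tx":0,"ty":0,"tz":-190,"wx":0,"wy":0,"wz":0},{"jaw":-1,"tx":0,"ty":0,"tz":-190,"wx":0,"wy":0,"wz":0},{"jaw":-1,"tx":0,"ty":0,"tz":-190,"wx":0,"wy":0,"wz":0}]'
python3 - <<'E'
from h import *
im,m=shot("wrist","w17"); m["W"]=np.array(m["mount"]); hsv=cv2.cvtColor(im,cv2.COLOR_RGB2HSV)
for z in (.006,):
  for c in blobs((hsv[...,1]<50)&(hsv[...,2]>120),3000,60000): print(c.min(0),c.max(0),(plane(m,[c.min(0),(c[:,0].max(),c[:,1].min())],z)*1000).round(1))
to((.5393,-.3728,.22),.242)
E
```

```text
t: 41.8
eef_pos: [0.591, 0.3821, 0.02]
tcp_rot: [0.053, 0.999, 0.0, 0.001]
ft_force: [-0.6, -2.8, 6.5]
grip_width: 0.0145
t: 42.6
eef_pos: [0.5895, 0.3822, 0.2071]
tcp_rot: [0.052, 0.999, -0.0, -0.0]
ft_force: [-0.0, -0.4, -6.1]
grip_width: 0.0143
[236. 154.] [411. 294.] [[ 55.6 -42.8   6. ]
 [ 55.6  43.5   6. ]]
[422. 107.] [507. 187.] [[79.1 48.   6. ]
 [83.4 97.6  6. ]]
[451.   2.] [551.  87.] [[135.1  63.7   6. ]
 [151.5 131.6   6. ]]
t(mm) [ -29.5 -755.7  -13.2] w [-5.000e-03  2.000e-03  2.795e+00]
t(mm) [ -29.5 -755.7  -13.2] w [-0.001 -0.003 -0.347]
now [0.5889 0.3819 0.2057] q [0.46 0.58 0.4  1.39 0.   0.57] t 42.65
```

```bash
python3 -m inch '[{"jaw":-1,"tx":-1,"ty":-20,"tz":0,"wx":0,"wy":0,"wz":-0.02},{"jaw":-1,"tx":-2,"ty":-55,"tz":0,"wx":0,"wy":0,"wz":-0.04},{"jaw":-1,"tx":-4,"ty":-95,"tz":0,"wx":0,"wy":0,"wz":-0.06},{"jaw":-1,"tx":-6,"ty":-140,"tz":0,"wx":0,"wy":0,"wz":-0.08},{"jaw":-1,"tx":-8,"ty":-185,"tz":0,"wx":0,"wy":0,"wz":-0.1},{"jaw":-1,"tx":-10,"ty":-230,"tz":0,"wx":0,"wy":0,"wz":-0.12},{"jaw":-1,"tx":-12,"ty":-275,"tz":0,"wx":0,"wy":0,"wz":-0.14},{"jaw":-1,"tx":-14,"ty":-320,"tz":0,"wx":0,"wy":0,"wz":-0.16},{"jaw":-1,"tx":-16,"ty":-365,"tz":0,"wx":0,"wy":0,"wz":-0.18},{"jaw":-1,"tx":-18,"ty":-410,"tz":0,"wx":0,"wy":0,"wz":-0.2},{"jaw":-1,"tx":-20,"ty":-455,"tz":0,"wx":0,"wy":0,"wz":-0.22},{"jaw":-1,"tx":-22,"ty":-500,"tz":0,"wx":0,"wy":0,"wz":-0.24},{"jaw":-1,"tx":-24,"ty":-545,"tz":0,"wx":0,"wy":0,"wz":-0.26},{"jaw":-1,"tx":-25,"ty":-590,"tz":0,"wx":0,"wy":0,"wz":-0.28},{"jaw":-1,"tx":-26,"ty":-635,"tz":0,"wx":0,"wy":0,"wz":-0.3},{"jaw":-1,"tx":-28,"ty":-675,"tz":0,"wx":0,"wy":0,"wz":-0.32},{"jaw":-1,"tx":-29,"ty":-710,"tz":0,"wx":0,"wy":0,"wz":-0.347},{"jaw":-1,"tx":-29.5,"ty":-738,"tz":0,"wx":0,"wy":0,"wz":-0.347},{"jaw":-1,"tx":-29.5,"ty":-755.7,"tz":0,"wx":0,"wy":0,"wz":-0.347},{"jaw":-1,"tx":-29.5,"ty":-755.7,"tz":0,"wx":0,"wy":0,"wz":-0.347}]'
python3 -m inch '[{"jaw":-1,"tx":0,"ty":0,"tz":30,"wx":0,"wy":0,"wz":0},{"jaw":-1,"tx":0,"ty":0,"tz":60,"wx":0,"wy":0,"wz":0},{"jaw":-1,"tx":0,"ty":0,"tz":80,"wx":0,"wy":0,"wz":0},{"jaw":-1,"tx":0,"ty":0,"tz":80,"wx":0,"wy":0,"wz":0},{"jaw":-1,"tx":0,"ty":0,"tz":80,"wx":0,"wy":0,"wz":0}]'
python3 - <<'E'
from h import *
im,m=shot("wrist","w18"); to((.5393,-.3728,.093),.242)
E
```

```text
t: 44.65
eef_pos: [0.5389, -0.3742, 0.2051]
tcp_rot: [-0.119, 0.993, 0.001, -0.001]
ft_force: [-0.8, 0.7, -4.7]
grip_width: 0.0141
t: 45.15
eef_pos: [0.54, -0.371, 0.1272]
tcp_rot: [-0.121, 0.993, 0.001, -0.001]
ft_force: [1.3, 0.3, -4.7]
grip_width: 0.0141
t(mm) [ 1.6 -0.6 35.6] w [-1.00e-03 -0.00e+00 -3.14e+00]
t(mm) [ 1.6 -0.6 35.6] w [-0.     0.001  0.001]
now [ 0.5407 -0.3719  0.1286] q [-0.72  0.51  0.09  1.15  0.   -0.97] t 45.2
```

```bash
python3 -m inch '[{"jaw":-1,"tx":0.5,"ty":-0.5,"tz":15,"wx":0,"wy":0,"wz":0},{"jaw":-1,"tx":0.5,"ty":-0.5,"tz":27,"wx":0,"wy":0,"wz":0},{"jaw":-1,"tx":0.5,"ty":-0.5,"tz":33,"wx":0,"wy":0,"wz":0},{"jaw":-1,"tx":0.5,"ty":-0.5,"tz":33,"wx":0,"wy":0,"wz":0},{"jaw":-1,"tx":0.5,"ty":-0.5,"tz":33,"wx":0,"wy":0,"wz":0}]'
python3 -m inch '[{"jaw":-1,"tx":0,"ty":0,"tz":1,"wx":0,"wy":0,"wz":0},{"jaw":-1,"tx":0,"ty":0,"tz":1.5,"wx":0,"wy":0,"wz":0},{"jaw":-1,"tx":0,"ty":0,"tz":1.5,"wx":0,"wy":0,"wz":0}]'
```

```text
t: 45.7
eef_pos: [0.54, -0.3731, 0.0951]
tcp_rot: [-0.121, 0.993, -0.0, 0.0]
ft_force: [1.8, 0.2, -6.1]
grip_width: 0.0144
t: 46.0
eef_pos: [0.5399, -0.3731, 0.0935]
tcp_rot: [-0.121, 0.993, -0.0, 0.0]
ft_force: [0.1, -0.1, -5.4]
grip_width: 0.0145
```

```bash
python3 -m inch '[{"jaw":-1,"tx":0,"ty":0,"tz":0.5,"wx":0,"wy":0,"wz":0},{"jaw":-1,"tx":0,"ty":0,"tz":1,"wx":0,"wy":0,"wz":0},{"jaw":-1,"tx":0,"ty":0,"tz":1,"wx":0,"wy":0,"wz":0}]'; python3 -m inch '[{"jaw":-1,"tx":0,"ty":0,"tz":0.8,"wx":0,"wy":0,"wz":0},{"jaw":-1,"tx":0,"ty":0,"tz":0.8,"wx":0,"wy":0,"wz":0}]'
```

```text
t: 46.3
eef_pos: [0.5399, -0.3731, 0.093]
tcp_rot: [-0.121, 0.993, -0.0, 0.0]
ft_force: [-2.3, 0.2, 0.0]
grip_width: 0.014
t: 46.5
eef_pos: [0.5399, -0.3731, 0.093]
tcp_rot: [-0.121, 0.993, -0.0, 0.0]
ft_force: [-3.5, 3.1, 5.1]
grip_width: 0.0146
```

```bash
python3 -m inch '[{"jaw":-1,"tx":0,"ty":0,"tz":-1,"wx":0,"wy":0,"wz":0},{"jaw":0,"tx":0,"ty":0,"tz":-1,"wx":0,"wy":0,"wz":0},{"jaw":0,"tx":0,"ty":0,"tz":-1,"wx":0,"wy":0,"wz":0},{"jaw":0,"tx":0,"ty":0,"tz":-1,"wx":0,"wy":0,"wz":0},{"jaw":0,"tx":0,"ty":0,"tz":-20,"wx":0,"wy":0,"wz":0},{"jaw":0.2,"tx":0,"ty":0,"tz":-60,"wx":0,"wy":0,"wz":0},{"jaw":0.7,"tx":0,"ty":0,"tz":-110,"wx":0,"wy":0,"wz":0},{"jaw":0.7,"tx":0,"ty":0,"tz":-160,"wx":0,"wy":0,"wz":0},{"jaw":0.7,"tx":0,"ty":0,"tz":-170,"wx":0,"wy":0,"wz":0},{"jaw":0.7,"tx":0,"ty":0,"tz":-170,"wx":0,"wy":0,"wz":0},{"jaw":0.7,"tx":0,"ty":0,"tz":-170,"wx":0,"wy":0,"wz":0}]'
python3 - <<'E'
from h import *
from holes import holes
im,m=shot("wrist","w19"); cv2.imwrite("pics/w19c.png",cv2.resize(im[60:280,210:430,::-1],None,fx=2.5,fy=2.5))
hsv=cv2.cvtColor(im,cv2.COLOR_RGB2HSV)
for z,zz in ((.118,"handle"),):
  k=np.zeros(im.shape[:2],bool); u,v=project(m,[.5393,-.3728,z]).astype(int); k[v-45:v+40,u-16:u+16]=1
  for lim in (90,110,130):
    for c in blobs(k&(hsv[...,2]<lim),150,9000): print(zz,lim,c.min(0),c.max(0),rect(plane(m,c,z)))
to((.5025,-.0935,.25),.9)
E
```

```text
t: 47.6
eef_pos: [0.5396, -0.3728, 0.2601]
tcp_rot: [-0.121, 0.993, 0.001, -0.0]
ft_force: [-0.9, -0.7, -0.7]
grip_width: 0.0726
handle 110 [316. 195.] [330. 223.] (array([ 0.561 , -0.3665]), array([28.9, 13.8]), np.float64(0.25))
handle 130 [315. 146.] [331. 223.] (array([ 0.538 , -0.3718]), array([76.2, 15.7]), np.float64(0.235))
t(mm) [-31.3 279.6   9.9] w [-1.000e-03 -4.000e-03  2.484e+00]
t(mm) [-31.3 279.6   9.9] w [ 0.003 -0.001 -0.658]
now [ 0.5392 -0.3725  0.2592] q [-0.73  0.48  0.36  1.45  0.   -0.97] t 47.65
```

View pics/w19c.png

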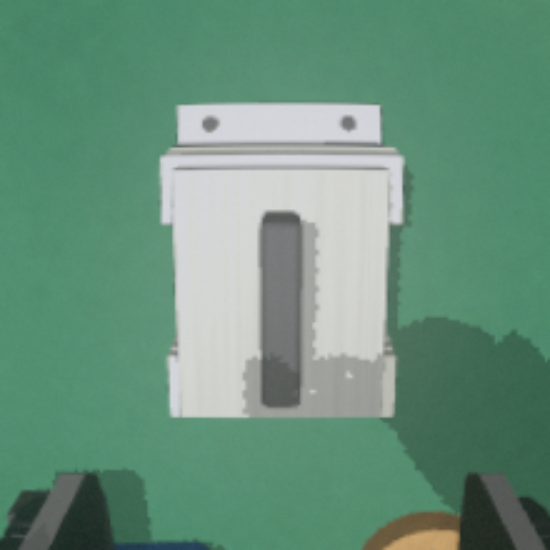

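The weight sits centred and square on the pile; its handle measures (0.538,-0.372) with yaw 0.235. Now back to the dial.

```bash
python3 -m inch '[{"jaw":1,"tx":-5,"ty":45,"tz":5,"wx":0,"wy":0,"wz":2.484},{"jaw":1,"tx":-31,"ty":279,"tz":10,"wx":0,"wy":0,"wz":2.484},{"jaw":1,"tx":-31,"ty":279,"tz":10,"wx":0,"wy":0,"wz":2.484},{"jaw":1,"tx":-31,"ty":279,"tz":10,"wx":0,"wy":0,"wz":2.484},{"jaw":1,"tx":-31,"ty":279,"tz":10,"wx":0,"wy":0,"wz":2.484},{"jaw":1,"tx":-31,"ty":279,"tz":10,"wx":0,"wy":0,"wz":2.484},{"jaw":1,"tx":-31,"ty":279,"tz":10,"wx":0,"wy":0,"wz":2.484},{"jaw":1,"tx":-31,"ty":279,"tz":10,"wx":0,"wy":0,"wz":2.484},{"jaw":1,"tx":-31,"ty":279,"tz":10,"wx":0,"wy":0,"wz":2.484},{"jaw":1,"tx":-31,"ty":279,"tz":10,"wx":0,"wy":0,"wz":2.484},{"jaw":1,"tx":-31,"ty":279,"tz":10,"wx":0,"wy":0,"wz":2.484},{"jaw":1,"tx":-31,"ty":279,"tz":10,"wx":0,"wy":0,"wz":2.484},{"jaw":1,"tx":-31,"ty":279,"tz":10,"wx":0,"wy":0,"wz":2.484},{"jaw":1,"tx":-31,"ty":279,"tz":10,"wx":0,"wy":0,"wz":2.484},{"jaw":1,"tx":-31,"ty":279,"tz":10,"wx":0,"wy":0,"wz":2.484},{"jaw":1,"tx":-31,"ty":279,"tz":10,"wx":0,"wy":0,"wz":2.484},{"jaw":1,"tx":-31,"ty":279,"tz":10,"wx":0,"wy":0,"wz":2.484},{"jaw":1,"tx":-31,"ty":279,"tz":10,"wx":0,"wy":0,"wz":2.484},{"jaw":1,"tx":-31,"ty":279,"tz":10,"wx":0,"wy":0,"wz":2.484},{"jaw":1,"tx":-31,"ty":279,"tz":10,"wx":0,"wy":0,"wz":2.484}]'
python3 - <<'E'
from h import *
im,m=shot("wrist","w20"); to((.503,-.0943,.0935),.9)
from dial import dial
dial(im,m)
E
```

```text
t: 49.65
eef_pos: [0.5026, -0.0946, 0.2506]
tcp_rot: [0.9, 0.436, -0.001, -0.001]
ft_force: [-0.2, -0.6, 0.6]
grip_width: 0.0854
t(mm) [  0.5   0.2 157.3] w [-0.001  0.     0.001]
t(mm) [  0.5   0.2 157.3] w [-0.000e+00 -2.000e-03 -3.141e+00]
now [ 0.5027 -0.0946  0.2508] q [-0.34  0.19 -0.07  1.31  0.    1.9 ] t 49.7
box [ 0.5029 -0.095 ] [146.8 147.3] -0.029
disc [503.4 -94.4] 40.6
```

```bash
python3 -m inch '[{"jaw":1,"tx":0.3,"ty":0.2,"tz":50,"wx":0,"wy":0,"wz":0},{"jaw":1,"tx":0.3,"ty":0.2,"tz":90,"wx":0,"wy":0,"wz":0},{"jaw":1,"tx":0.3,"ty":0.2,"tz":120,"wx":0,"wy":0,"wz":0},{"jaw":1,"tx":0.3,"ty":0.2,"tz":145,"wx":0,"wy":0,"wz":0},{"jaw":1,"tx":0.3,"ty":0.2,"tz":156,"wx":0,"wy":0,"wz":0},{"jaw":0,"tx":0.3,"ty":0.2,"tz":156,"wx":0,"wy":0,"wz":0},{"jaw":-0.4,"tx":0.3,"ty":0.2,"tz":156,"wx":0,"wy":0,"wz":0},{"jaw":-1,"tx":0.3,"ty":0.2,"tz":156,"wx":0,"wy":0,"wz":0},{"jaw":-1,"tx":0.3,"ty":0.2,"tz":156,"wx":0,"wy":0,"wz":0},{"jaw":-1,"tx":0.3,"ty":0.2,"tz":156,"wx":0,"wy":0,"wz":0},{"jaw":-1,"tx":0.3,"ty":0.2,"tz":156,"wx":0,"wy":0,"wz":0}]' 40
python3 -m inch '[{"jaw":-1,"tx":0,"ty":0,"tz":0,"wx":0,"wy":0,"wz":-0.12},{"jaw":-1,"tx":0,"ty":0,"tz":0,"wx":0,"wy":0,"wz":-0.24},{"jaw":-1,"tx":0,"ty":0,"tz":0,"wx":0,"wy":0,"wz":-0.36},{"jaw":-1,"tx":0,"ty":0,"tz":0,"wx":0,"wy":0,"wz":-0.48},{"jaw":-1,"tx":0,"ty":0,"tz":0,"wx":0,"wy":0,"wz":-0.6},{"jaw":-1,"tx":0,"ty":0,"tz":0,"wx":0,"wy":0,"wz":-0.72},{"jaw":-1,"tx":0,"ty":0,"tz":0,"wx":0,"wy":0,"wz":-0.84},{"jaw":-1,"tx":0,"ty":0,"tz":0,"wx":0,"wy":0,"wz":-0.96},{"jaw":-1,"tx":0,"ty":0,"tz":0,"wx":0,"wy":0,"wz":-1.08},{"jaw":-1,"tx":0,"ty":0,"tz":0,"wx":0,"wy":0,"wz":-1.2},{"jaw":-1,"tx":0,"ty":0,"tz":0,"wx":0,"wy":0,"wz":-1.32},{"jaw":-1,"tx":0,"ty":0,"tz":0,"wx":0,"wy":0,"wz":-1.44},{"jaw":-1,"tx":0,"ty":0,"tz":0,"wx":0,"wy":0,"wz":-1.56},{"jaw":-1,"tx":0,"ty":0,"tz":0,"wx":0,"wy":0,"wz":-1.68},{"jaw":-1,"tx":0,"ty":0,"tz":0,"wx":0,"wy":0,"wz":-1.8},{"jaw":-1,"tx":0,"ty":0,"tz":0,"wx":0,"wy":0,"wz":-1.92},{"jaw":-1,"tx":0,"ty":0,"tz":0,"wx":0,"wy":0,"wz":-2.02},{"jaw":-1,"tx":0,"ty":0,"tz":0,"wx":0,"wy":0,"wz":-2.1},{"jaw":-1,"tx":0,"ty":0,"tz":0,"wx":0,"wy":0,"wz":-2.15},{"jaw":-1,"tx":0,"ty":0,"tz":0,"wx":0,"wy":0,"wz":-2.18}]'
python3 -c "
from h import *
s=arm.observe();print(s['moment'],s['joint_pos'].round(3),R.from_quat(s['tcp_rot']).as_matrix()[:,0].round(3))"
```

```text
t: 50.8
eef_pos: [0.5038, -0.0946, 0.0967]
tcp_rot: [0.9, 0.435, 0.001, 0.0]
ft_force: [-1.7, 1.0, 6.5]
grip_width: 0.0132
t: 52.8
eef_pos: [0.5023, -0.0951, 0.0966]
tcp_rot: [0.03, 1.0, -0.001, -0.001]
ft_force: [-5.1, -1.2, 9.4]
grip_width: 0.0128
[-0.214763    1.21198444 -0.06281798] [-0.343  0.275 -0.351  0.946 -0.002 -0.282] [-0.998  0.061  0.001]
```

```bash
python3 -m inch '[{"jaw":-1,"tx":0,"ty":0,"tz":0,"wx":0,"wy":0,"wz":-0.03},{"jaw":-1,"tx":0,"ty":0,"tz":0,"wx":0,"wy":0,"wz":-0.06},{"jaw":-1,"tx":0,"ty":0,"tz":0,"wx":0,"wy":0,"wz":-0.08},{"jaw":-1,"tx":0,"ty":0,"tz":0,"wx":0,"wy":0,"wz":-0.08},{"jaw":-1,"tx":0,"ty":0,"tz":0,"wx":0,"wy":0,"wz":-0.08}]'
python3 -c "
from h import *
s=arm.observe();print(s['moment'],s['joint_pos'].round(3),R.from_quat(s['tcp_rot']).as_matrix()[:,0].round(3))"
```

```text
t: 53.3
eef_pos: [0.5028, -0.0952, 0.0967]
tcp_rot: [-0.008, 1.0, -0.001, -0.0]
ft_force: [-3.9, -1.2, 8.3]
grip_width: 0.0132
[-0.1418535   0.92161649 -0.6538985 ] [-0.343  0.275 -0.35   0.945 -0.001 -0.36 ] [-1.    -0.016  0.   ]
```

Moment −0.65 N·m means the dial is hard on its off stop. I release, lift and check.

```bash
python3 -m inch '[{"jaw":-1,"tx":0,"ty":0,"tz":0,"wx":0,"wy":0,"wz":0.03},{"jaw":0,"tx":0,"ty":0,"tz":0,"wx":0,"wy":0,"wz":0.03},{"jaw":1,"tx":0,"ty":0,"tz":0,"wx":0,"wy":0,"wz":0.03},{"jaw":1,"tx":0,"ty":0,"tz":0,"wx":0,"wy":0,"wz":0.03},{"jaw":1,"tx":0,"ty":0,"tz":-50,"wx":0,"wy":0,"wz":0.03},{"jaw":1,"tx":0,"ty":0,"tz":-100,"wx":0,"wy":0,"wz":0.03},{"jaw":1,"tx":0,"ty":0,"tz":-150,"wx":0,"wy":0,"wz":0.03},{"jaw":1,"tx":0,"ty":0,"tz":-155,"wx":0,"wy":0,"wz":0.03},{"jaw":1,"tx":0,"ty":0,"tz":-155,"wx":0,"wy":0,"wz":0.03},{"jaw":1,"tx":0,"ty":0,"tz":-155,"wx":0,"wy":0,"wz":0.03}]'
python3 - <<'E'
from h import *
im,m=shot("wrist","w21"); g=cv2.cvtColor(im,cv2.COLOR_RGB2GRAY)
# white line on bar top: bright blob within 26 mm of the axis
u,v=project(m,[.503,-.0947,.114]); hsv=cv2.cvtColor(im,cv2.COLOR_RGB2HSV)
k=np.zeros(g.shape,np.uint8); cv2.circle(k,(int(u),int(v)),26,1,-1)
n,L,st,ce=cv2.connectedComponentsWithStats(((g>130)&(k>0)).astype(np.uint8))
for i in range(1,n):
    if st[i,4]>8:
        P=plane(m,np.argwhere(L==i)[:,::-1],.114)[:,:2]; d=P.mean(0)-[.503,-.0947]; w,V=np.linalg.eigh(np.cov(P.T)); a=V[:,1]*np.sign(V[:,1]@d)
        print(st[i],"dist mm",(np.hypot(*d)*1000).round(1),"dial by bearing",round(3.113-np.arctan2(d[1],d[0])%(2*np.pi),3),"by line",round(3.113-np.arctan2(a[1],a[0])%(2*np.pi),3))
t,mt=shot("top","top2"); h=cv2.cvtColor(t,cv2.COLOR_RGB2HSV)
for c in blobs((h[...,1]<60)&(h[...,2]>95),150,4000):
    p=c.mean(0)
    if 90<p[0]<500 and 90<p[1]<300: print(p.round(),*rect(plane(mt,c,.012)))
E
```

```text
t: 54.3
eef_pos: [0.5028, -0.0943, 0.2492]
tcp_rot: [0.006, 1.0, 0.0, -0.001]
ft_force: [0.2, -0.0, -1.1]
grip_width: 0.0854
[320 163   4  21  72] dist mm 16.1 dial by bearing -0.049 by line 0.017
[296 191  18  23 143] dist mm 21.5 dial by bearing -2.315 by line -0.762
[329 193  18  21 119] dist mm 20.7 dial by bearing 2.393 by line -2.35
[263. 278.] [0.3067 0.2303] [ 39.2 159.4] -0.002
[132. 229.] [0.4354 0.615 ] [ 99.8 130.2] 0.197
[382. 215.] [ 0.4855 -0.1061] [47.3 86.7] -0.161
[158. 186.] [0.569  0.5376] [84.2 92.2] -0.673
[270. 127.] [0.7429 0.2221] [ 44.7 108.2] -0.116
[365. 116.] [ 0.7806 -0.0605] [148.6 106.3] 0.137
```

```bash
python3 -c "
from plant import arm
print(arm.close_job())"
```

```text
the job is handed in; nothing more can be done
None
```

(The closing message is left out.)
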